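Open a terminal box and clear its rear cable entries

ROBOT

A 6-joint arm with a two-finger parallel gripper is mounted at the origin on the work surface. World frame = base frame: x ahead of the robot, y to its left, z up, the work surface at z = 0. Lengths are in m, angles in rad, forces in N, time in s.
With the tool pointing down it reaches from about 0.35 to 0.775 m from the base axis. Payload 5.5 kg.
Tool frame: the origin (TCP) lies on the mounting face of the last link; the fingertips stand 173 mm ahead of it and the grasp point (between the pads) lies 155 mm ahead of it; z points along the fingers, y is the direction in which the jaws open and shut (so a half turn about z gives the same grasp; the last joint's range is limited). The gripper opens to 85 mm and grips with 20 to 120 N. Pads are 22 mm wide; open, the fingers measure 114 mm over their backs; the gripper's body (76 mm by 85 mm) begins 54 mm behind the grasp point. The pads swing forward as they close: fully open they stand 13 mm farther back than shut.
Start: joints at [-1.274, 0.313, 0.046, 1.304, 0, 1.431], TCP at [0.243, -0.521, 0.405] pointing down, gripper open.
Joint ranges: [-2.76, 2.76], [-0.86, 1.69], [-1.03, 1.26], [-2.2, 2.34], [-1.47, 1.5], [-3.14, 3.14]. Speed limits (rad/s): [2.57, 2.57, 3.14, 3.14, 3.14, 3.14].

INTERFACE

Orientations are given as a unit quaternion [w, x, y, z].
In Python, from workcell import get_state, eyes, env gives the robot as it stands. The module is installed in compiled form; this text tells all that it offers.
- The arm moves only by the tool carry_out, never from a script. Its argument "motion" is a list of rows, each an object of numbers: "jaw": the opening, from -1 (shut) to 1 (fully open); "tx", "ty", "tz": the shift along the tool's x, y, z in cm; "wx", "wy", "wz": the turn, a rotation vector about the tool's x, y, z in degrees. In form: [{"jaw": .., "tx": .., "ty": .., "tz": .., "wx": .., "wy": .., "wz": ..}, ...]. A call has 1 to 20 rows; each row shifts and turns the commanded pose from where the row before left it, along the tool's axes as they then stand; what a row does not reach is not made up. A row lasts 1/8 s, in which the tool goes at most 62.5 mm and 10.7 degrees, less where a joint would pass 70% of its speed; a pose out of reach is approached as far as the arm can. A call with a gripper value outside its range is refused whole. The fingers move at their own pace and stop on an object; "force" is the grip in N (left out, the last holds). Time passes only in rows, so rows that do not move let the fingers close. It gives the time, the measured TCP pose, the force and the opening at its end, in the units of the state.
- get_state(): the state, without advancing time (a new reading comes with each control period).
- eyes.read_camera(name): name is "scene" or "top"; returns the picture (384x512x3 uint8, blue, green, red); there is no depth.
- eyes.calibration(name): a dict with "K" (3x3 intrinsics, pixels), "camera_from_world" (4x4, takes a point from world to camera coordinates). Camera axes: x right, y up, looking along -z (the intrinsics and any distortion apply to the point x, -y, -z); pixel columns grow to the right and rows downward; lengths in m; the calibration is good to about 2 mm. A picture is of the moment at which its call begins. calibration takes no time and is no camera call.
- env.hand_in(): hands the job in, once; it reports no verdict.
The state is a dict: "clock": time; "joint_pos": joint angles; "qvel": joint speeds; "tau": joint torques, N m; "tcp_pos": TCP position; "orientation": TCP orientation; "wrist_force": force on the tool from outside, world axes, zero at the start; "ft_torque": the same for the moment, N m; "finger_gap": finger opening in m.
Only numpy, scipy, OpenCV 4.12 (cv2) and the standard library are available. Lean on these libraries where they do the work, as an engineer would, in place of code of your own. Each camera call takes 0.05 s, during which the arm holds its last target.

TASK

Get this terminal box ready for wiring: squeeze in the two snap tabs of its hood, lift the hood off and set it down, open side down, on the rubber mat, lying along the mat and wholly on it. Then slide the catch tray along the bench under the box, never lifting it, and with the drift from the wooden block push every blanking plug that is still in the box's entries down through until it drops into the tray; keep the fingers off the plugs. Finish by sliding the tray, with all the plugs in it, back inside its taped outline, stand the drift back in its block, and leave the tin, the bottle and the sanding block alone.

Things in the scene. Friction and masses are not known exactly. Their poses are not given: they have to be found in the camera images.
- box: Grey plastic terminal-box base fixed on two timber bearers. Origin at bench level under its centre, y along its length, x across, z up. Floor plate 96 (x) by 200 (y) mm, its underside 50 mm and top face 62 mm above the bench; a low wall on it, 60 by 183 mm outside, rises to 74 mm. It stays put.
- box_tunnel (a point): Middle of the -y mouth of the tunnel under the box, at bench level (100 mm from the box's origin). The bearers (11 mm thick) run along y under both long edges of the box and leave a straight tunnel 74 mm wide and 50 mm high, open at both y ends; the tray passes in and out here.
- entry_mid (a point): Centre of the middle one of five cable entries, on the top face of the box's floor, 62 mm above the bench. The entries are round holes 19 mm wide, straight down through the 12 mm floor, on the box's y axis at y = -64, -32, 0, 32 and 64 mm. Two sprung rubber lips at the foot of each hold a plug; 5 to 8 N spreads them. A plug drops once the drift's tip is 36 mm or less above the bench.
- plug0: Black rubber blanking plug, a plain disc 16 mm in diameter and 12 mm tall, 12 g; origin at the centre of its underside, z along its axis. If present it starts in the entry at box y = -64 mm, its top 2 mm above the box floor (64 mm above the bench). Absent (None) in some starts.
- plug1: Black rubber blanking plug, a plain disc 16 mm in diameter and 12 mm tall, 12 g; origin at the centre of its underside, z along its axis. If present it starts in the entry at box y = -32 mm, its top 2 mm above the box floor (64 mm above the bench). Absent (None) in some starts.
- plug2: Black rubber blanking plug, a plain disc 16 mm in diameter and 12 mm tall, 12 g; origin at the centre of its underside, z along its axis. If present it starts in the entry at box y = 0 mm, its top 2 mm above the box floor (64 mm above the bench). Absent (None) in some starts.
- plug3: Black rubber blanking plug, a plain disc 16 mm in diameter and 12 mm tall, 12 g; origin at the centre of its underside, z along its axis. If present it starts in the entry at box y = 32 mm, its top 2 mm above the box floor (64 mm above the bench). Absent (None) in some starts.
- plug4: Black rubber blanking plug, a plain disc 16 mm in diameter and 12 mm tall, 12 g; origin at the centre of its underside, z along its axis. If present it starts in the entry at box y = 64 mm, its top 2 mm above the box floor (64 mm above the bench). Absent (None) in some starts.
- hood: Grey plastic hood, an upside-down tray 46 (x) by 170 (y) by 52 mm tall, about 140 g; origin at the centre of its open underside, z up, y along its length. It starts clipped into the box's wall, underside on the box floor (62 mm above the bench), top at 114 mm. Only its lowest 12 mm are inside the wall: with both tabs pressed it lifts straight up and is clear after 20 mm.
- tab_left (a joint): Flexing snap tab in mid hood -x side: a tongue hinged at the hood's top, its foot hooked in the box's wall. Press pad on it at hood x = -28 mm, y = 0, 24 mm wide, 17 to 30 mm above the hood's underside; the two pads are 56 mm apart. 0 rad = hooked, free above 0.11 (pad in 2.5 to 3.5 mm, 5 to 8 N), stop 0.15. Squeezing both pads with 25 N or more frees the hood and grips it.
- tab_right (a joint): Snap tab in the middle of the hood's +x side, likewise.
- mat: Fixed black rubber mat, 100 (x) by 216 (y) mm and 3 mm thick, origin at bench level under its centre, y along its length. The hood goes here.
- tray: Loose aluminium catch tray, 64 (x) by 200 (y) by 22 mm tall, walls and floor 3 mm, open on top, about 400 g; origin at the centre of its underside, y along its length. With its origin and heading on the box's it lies below all the entries.
- tray_handle (a point): Centre of the top of the tray's upright black handle blade, 52 mm above the bench, on a flat stalk 165 mm from the tray's origin towards its -y end. The blade is 10 mm thick (tray x), 30 mm long (tray y) and reaches down to the bench.
- mark: The tray's place: an outline of masking tape on the bench, 102 (x) by 234 (y) mm inside, open in the middle of its -y end for the tray's stalk; origin at its centre on the bench, y along its length. The tray starts roughly in it.
- drift: Steel drift, 140 mm long, 130 g; origin at the centre of its tip (lower end), z along it towards its other end. Shank 8 mm in diameter up to 90 mm from the tip, then a round grip 16 mm in diameter from 90 to 140 mm. It starts standing upright in the block, its tip 10 mm above the bench.
- block: Fixed wooden block, 60 by 60 by 60 mm, origin at bench level under its centre.
- block_hole (a point): Mouth of the block's hole, centre of its top face, 60 mm above the bench: 11 mm wide, 50 mm deep, with a 4 mm chamfer.
- tin: Loose metal varnish tin, 74 mm in diameter, 75 mm tall, to be left alone. Origin at its underside.
- thinners: Loose white bottle, 64 mm in diameter, 150 mm tall, to be left alone. Origin at its underside.
- sandblock: Loose cork sanding block, 65 by 110 by 35 mm, to be left alone. Origin at its underside.
Not all that is in view belongs to the job. Leave any green or orange look-alike of the hood alone. There is more than one size of the drift; the job needs the smaller.

How it is judged:
On the way, in this order (a step that is already met when the one before it is completed fails the run):
1. the hood has been unclipped and is off the box (horizontal distance between hood and box above 0.1 m), for 0.2 s.
2. every plug has been driven out and lies in the tray (x of plug0 in the frame of tray between -0.032 and 0.032 m and y of plug0 in the frame of tray between -0.1 and 0.1 m and height (world z) of each of plug0, plug1, plug2, plug3, plug4 below 0.026 m and x of plug1 in the frame of tray between -0.032 and 0.032 m and y of plug1 in the frame of tray between -0.1 and 0.1 m and x of plug2 in the frame of tray between -0.032 and 0.032 m and y of plug2 in the frame of tray between -0.1 and 0.1 m and x of plug3 in the frame of tray between -0.032 and 0.032 m and y of plug3 in the frame of tray between -0.1 and 0.1 m and x of plug4 in the frame of tray between -0.032 and 0.032 m and y of plug4 in the frame of tray between -0.1 and 0.1 m), for 0.2 s.
At the end, for the whole second after the job is handed in: All plugs lie in the tray; tray flat in its taped outline (24 mm from its centre along each axis, 0.25 rad); hood open side down on the mat (28 mm from its centre along each axis, 0.4 rad); drift upright in the block's hole, its tip below 20 mm; all at rest (all of step 2 and x of tray in the frame of mark between -0.024 and 0.024 m and y of tray in the frame of mark between -0.024 and 0.024 m and angle between the y axis of tray and the y axis of mark, either way round below 0.25 rad and height (world z) of tray below 0.005 m and x of hood in the frame of mat between -0.028 and 0.028 m and y of hood in the frame of mat between -0.028 and 0.028 m and angle between the y axis of hood and the y axis of mat, either way round below 0.4 rad and height (world z) of hood below 0.01 m and angle between hood's own z axis and vertical below 0.1 rad and horizontal distance between drift and block_hole below 0.008 m and height (world z) of drift below 0.02 m and angle between drift's own z axis and vertical below 0.12 rad and linear speed of each of tray, hood, drift below 0.02 m/s); the robot touches nothing.
It fails at once if the tray is lifted off the bench (more than 15 mm) or tipped (height (world z) of tray above 0.015 m or angle between tray's own z axis and vertical above 0.15 rad).
It fails at once if a plug is pushed with the fingers (contact force between any of plug0, plug1, plug2, plug3, plug4 and the fingers above 2 N).
It fails at once if the tin, the bottle or the sanding block is moved by more than 30 mm (distance of any of tin, thinners, sandblock from where it was at the start of the episode above 0.03 m).
Of plug0, plug1, plug2, plug3, plug4 only 3 to 5 are there at a start; the rules pass over those that are not, and their reading is None.
At some moment in a run one of tray may be knocked a few centimetres aside while the robot is not near it.
Once in a run the grip may slacken for a moment while it holds something.
It also fails if it takes over 208 s, if anything falls off the work surface, if the arm or the gripper's body presses on something with over 40 N, if the wrist force passes 120 N, or if a joint passes its speed limit or range.

## Working session

There is one attempt and no reset: what is moved stays moved. The work goes in short steps, Python scripts to look and compute and a tool call to move; the robot and the scene stay as the last step left them, time stands still between calls to the robot, and variables do not carry over. Pictures are saved under pics/ and viewed, and the job is handed in when it is done.

Besides the shell and the picture viewer there is one more tool, called after "Emit:" as name(argument=value, ...), one argument or row to a line, values as JSON. carry_out: Moves the arm, as the interface text tells. Its arguments: {"type":"object","properties":{"motion":{"type":"array"},"force":{"type":"number"}},"required":["motion"]}

```bash
mkdir -p pics; python3 - <<'E'
from workcell import get_state, eyes, env
import cv2
print(get_state())
for n in ("scene","top"):
    im=eyes.read_camera(n); cv2.imwrite(f"pics/{n}0.png",im)
    c=eyes.calibration(n); print(n,c)
E
ls
```

```text
{'clock': 0.0, 'joint_pos': array([-1.27360684e+00,  3.14008768e-01,  4.49786514e-02,  1.30361273e+00,
       -2.87647789e-06,  1.43120128e+00]), 'qvel': array([-0.00240975, -0.00067692,  0.0004108 ,  0.00098489, -0.00180217,
        0.00051662]), 'tau': array([-7.26946637e-04, -4.80623460e+01,  2.98536783e+01,  1.93776452e-02,
       -3.94509525e-04,  2.01786065e-05]), 'tcp_pos': array([ 0.24317559, -0.52082719,  0.40380369]), 'orientation': array([-9.20282913e-04,  9.76246627e-01,  2.16660268e-01, -7.41089041e-05]), 'wrist_force': array([-0.29081133, -0.05984752,  0.88492597]), 'ft_torque': array([ 0.01865173,  0.03514834, -0.06334546]), 'finger_gap': 0.0852312000197079}
scene {'K': array([[428.33189469,   0.        , 250.26512704],
       [  0.        , 428.33189469, 196.39608205],
       [  0.        ,   0.        ,   1.        ]]), 'camera_from_world': array([[ 0.67173904,  0.74078533,  0.00194072, -0.42165906],
       [-0.57357602,  0.51845328,  0.6342056 ,  0.30086759],
       [ 0.46880403, -0.42713381,  0.77316201, -1.52628437],
       [ 0.        ,  0.        ,  0.        ,  1.        ]])}
top {'K': array([[498.77635924,   0.        , 253.2984603 ],
       [  0.        , 498.77635924, 193.29139698],
       [  0.        ,   0.        ,   1.        ]]), 'camera_from_world': array([[-2.69202610e-02, -9.99636354e-01, -1.56794459e-03,
         3.23974119e-03],
       [ 9.91696128e-01, -2.69036830e-02,  1.25757630e-01,
        -6.24376253e-01],
       [-1.25754083e-01,  1.83050365e-03,  9.92059756e-01,
        -1.57065887e+00],
       [ 0.00000000e+00,  0.00000000e+00,  0.00000000e+00,
         1.00000000e+00]])}
pics
```

View pics/scene0.png

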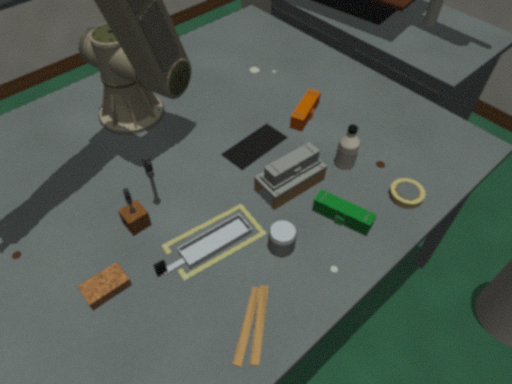

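View pics/top0.png

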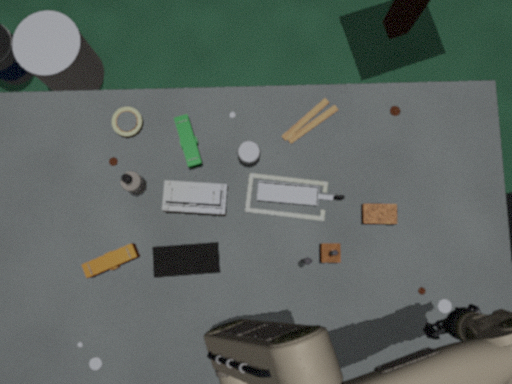

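```bash
cat > h.py <<'E'
import cv2, numpy as np, math
from workcell import get_state, eyes, env
CAL={n:eyes.calibration(n) for n in ("scene","top")}
def p2w(n,u,v,z):
    K=CAL[n]["K"];T=CAL[n]["camera_from_world"];R=T[:3,:3];t=T[:3,3]
    d=np.array([(u-K[0,2])/K[0,0],-(v-K[1,2])/K[1,1],-1.]);d=R.T@d;o=-R.T@t
    return o+d*(z-o[2])/d[2]
def w2p(n,P):
    K=CAL[n]["K"];T=CAL[n]["camera_from_world"];P=np.atleast_2d(P)
    c=P@T[:3,:3].T+T[:3,3];x=c*np.array([1,-1,-1]);q=x@K.T;return q[:,:2]/q[:,2:]
def shot(n,name,box=None,s=1,draw=None):
    im=eyes.read_camera(n)
    cv2.imwrite(f"pics/{name}_raw.png",im)
    return crop(im,name,box,s,draw)
def crop(im,name,box=None,s=1,draw=None):
    u0,v0,u1,v1=box or (0,0,512,384)
    o=cv2.resize(im[v0:v1,u0:u1],None,fx=s,fy=s,interpolation=cv2.INTER_CUBIC)
    for poly in (draw or []):
        p=((np.array(poly)+0.5-[u0,v0])*s).astype(int)
        cv2.polylines(o,[p.reshape(-1,1,2)],True,(0,0,255),1)
    cv2.imwrite(f"pics/{name}.png",o); return im
E
python3 - <<'E'
from h import *
t=cv2.imread("pics/top0.png");s=cv2.imread("pics/scene0.png")
crop(t,"t_a",(150,130,250,290),5) if 0 else crop(t,"t_a",(150,165,250,285),5)
crop(t,"t_b",(235,160,405,280),4.6)
crop(s,"s_a",(215,85,375,205),5)
crop(s,"s_b",(70,140,270,290),4)
E
```

```text
(no output)
```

View pics/t_a.png

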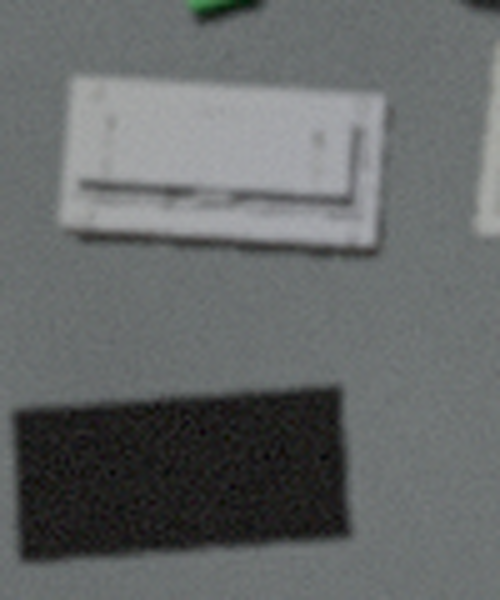

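View pics/t_b.png

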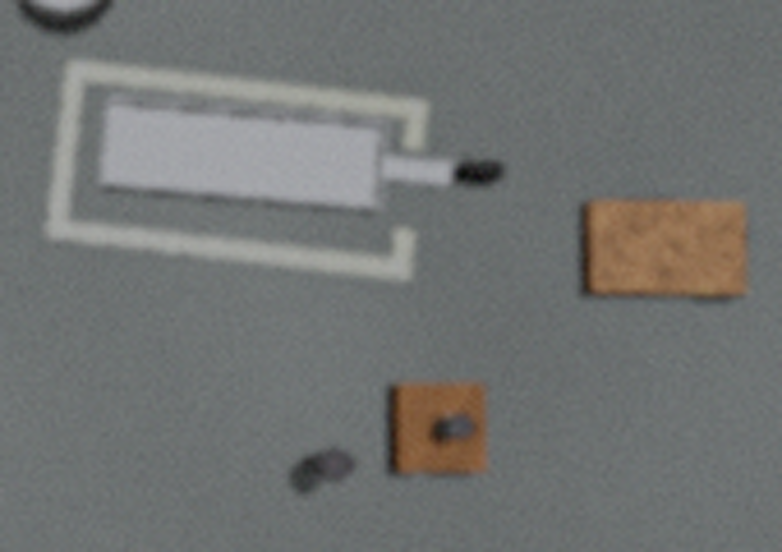

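View pics/s_a.png

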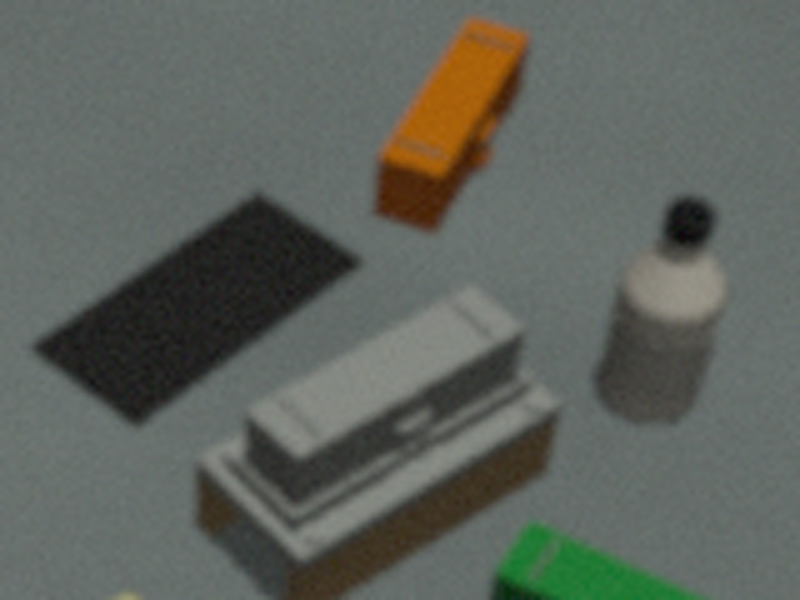

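View pics/s_b.png

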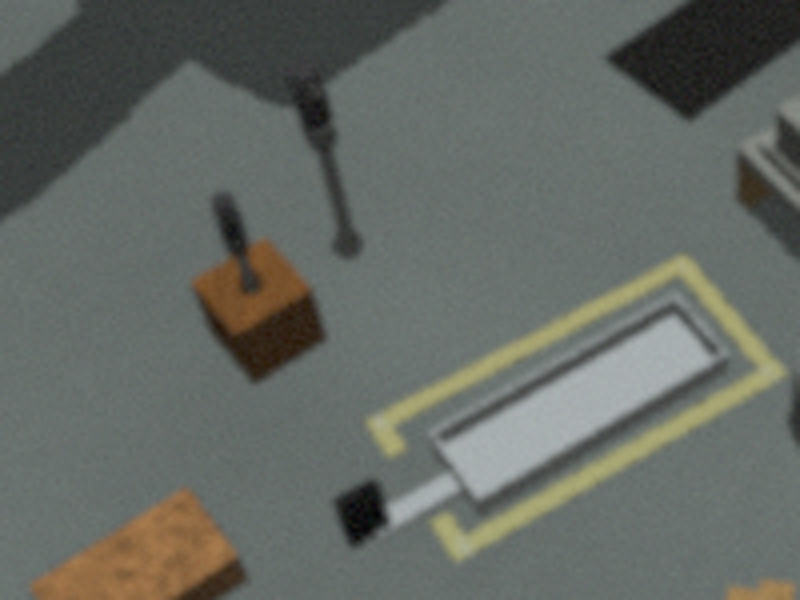

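```bash
cat > fit.py <<'E'
from h import *
from scipy.optimize import least_squares
def unc(p,u0,v0,s): p=np.array(p,float); return (p+0.5)/s-0.5+[u0,v0]
def fitrect(obs,guess,sx=None,sy=None):
    # obs: list (cam, pix, (sgnx,sgny), z)
    def res(q):
        x,y,a=q[:3]; lx,ly=(sx,sy) if sx else q[3:5]; r=[]
        for cam,p,(i,j),z in obs:
            X=i*lx/2;Y=j*ly/2
            P=[x+X*math.cos(a)-Y*math.sin(a),y+X*math.sin(a)+Y*math.cos(a),z]
            r+=list(w2p(cam,P)[0]-p)
        return r
    g=list(guess)+([] if sx else [0.12,0.25])
    s=least_squares(res,g,loss="soft_l1"); return s.x, np.round(np.array(res(s.x)).reshape(-1,2),1).tolist()
E
cat > f1.py <<'E'
from fit import *
ta=lambda p:unc(p,150,165,5); tb=lambda p:unc(p,235,160,4.6); sa=lambda p:unc(p,215,85,5); sb=lambda p:unc(p,70,140,4)
# top image: left=+y, up=+x
TL,TR,BR,BL=(1,1),(1,-1),(-1,-1),(-1,1)
def go(n,z,t,s,ft,fs,sx=None,sy=None):
    obs=[("top",ft(p),c,z) for p,c in zip(t,(TL,TR,BR,BL)) if p]+[("scene",fs(p),c,z) for p,c in zip(s,(TL,TR,BR,BL)) if p]
    c=np.mean([p2w(a,*b,z)[:2] for a,b,_,_ in obs],axis=0)
    q,r=fitrect(obs,[c[0],c[1],0],sx,sy); print(n,np.round(q,4),r)
# scene: TL(+x,+y) is right; +y is up-right ; +x is down-right
go("box",.062,[(72,75),(385,93),(378,246),(60,228)],[(560,405),(302,555),(200,462),None],ta,sa,.096,.2)
go("mat",.003,[(14,410),(341,387),(351,535),(22,560)],[(360,262),(137,424),(35,347),(258,192)],ta,sa,.1,.216)
go("mark",0,[(68,62),(430,100),(411,281),(46,237)],[(784,372),(460,560),(368,422),(685,255)],tb,sb)
go("tray",.022,[(105,95),(382,125),(378,208),(98,185)],[(728,355),(480,505),(433,435),(675,290)],tb,sb,.064,.2)
go("block",.06,[(395,383),(487,383),(487,472),(397,472)],[(310,292),(237,335),(193,285),(268,240)],tb,sb,.06,.06)
go("hood",.114,[(85,80),(355,95),(350,197),(80,183)],[(522,325),(300,457),(250,410),(472,285)],ta,sa,.046,.17)
print("drift top",p2w("top",*tb((463,424)),.15),p2w("scene",*sb((222,200)),.15))
print("handle",p2w("top",*tb((480,172)),.052),p2w("scene",*sb((360,500)),.052))
E
python3 f1.py
```

```text
box [ 0.6157  0.1735 -0.084 ] [[0.4, 0.4], [0.3, 0.3], [-0.2, -0.4], [0.4, -0.3], [0.5, -0.8], [0.3, 0.6], [-0.2, -1.0]]
mat [0.4196 0.2096 0.0505] [[-0.1, -0.4], [0.6, -1.0], [0.7, 0.3], [-0.1, 0.6], [1.4, -0.7], [0.2, 0.1], [-1.0, -0.4], [0.3, -0.6]]
mark [ 0.6164 -0.1235 -0.1374  0.1283  0.2604] [[0.2, -0.2], [-0.5, 0.1], [0.1, -0.8], [0.7, 0.0], [0.6, -0.1], [-0.5, -0.1], [-0.1, -0.3], [-0.0, -0.5]]
tray [ 0.6265 -0.1261 -0.1062] [[0.5, 0.0], [1.3, -1.7], [0.9, -0.3], [0.5, -0.2], [0.6, -1.4], [0.3, -1.7], [-0.4, -1.1], [0.5, -0.1]]
block [ 0.429  -0.2532 -0.0337] [[1.1, -0.4], [0.2, -0.3], [0.5, -0.4], [0.9, -0.5], [1.0, -1.1], [-0.1, -0.4], [-0.3, -1.5], [0.1, -1.2]]
hood [ 0.6166  0.1722 -0.0792] [[-0.6, 4.9], [0.4, 4.8], [0.5, -0.8], [-0.7, -0.9], [0.7, 0.4], [0.1, 0.5], [-0.4, 0.3], [-0.1, -0.3]]
drift top [ 0.42919465 -0.25123392  0.15      ] [ 0.42980881 -0.2547609   0.15      ]
handle [ 0.60325702 -0.28718455  0.052     ] [ 0.61404582 -0.29413468  0.052     ]
```

```bash
cat >> h.py <<'E'
def pose(q,P):
    P=np.atleast_2d(P).astype(float);x,y,a=q;c,s=math.cos(a),math.sin(a)
    return np.c_[x+P[:,0]*c-P[:,1]*s,y+P[:,0]*s+P[:,1]*c,P[:,2]]
def rect(n,q,sx,sy,z,cx=0,cy=0):
    return w2p(n,pose(q,[(cx+i*sx/2,cy+j*sy/2,z) for i,j in((1,1),(1,-1),(-1,-1),(-1,1))]))
E
cat > ov.py <<'E'
from h import *
box=(.616,.1735,-.082);mat=(.4196,.2096,.0505);mark=(.6164,-.1235,-.137);tray=(.625,-.126,-.115);block=(.429,-.2535,-.03)
def D(n):
    return [rect(n,box,.096,.2,.062),rect(n,box,.046,.17,.114),rect(n,box,.06,.183,.074),rect(n,mat,.1,.216,.003),rect(n,mark,.102,.234,0),rect(n,tray,.064,.2,.022),rect(n,tray,.01,.03,.052,0,-.165),rect(n,block,.06,.06,.06),
     rect(n,block,.016,.016,.15)]
if __name__=="__main__":
    t=cv2.imread("pics/top0.png");s=cv2.imread("pics/scene0.png")
    crop(t,"o1",(150,165,250,285),5,D("top"));crop(t,"o2",(235,160,405,280),4.6,D("top"))
    crop(s,"o3",(215,85,375,205),5,D("scene"));crop(s,"o4",(70,140,270,290),4,D("scene"))
E
python3 ov.py
```

```text
(no output)
```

View pics/o1.png

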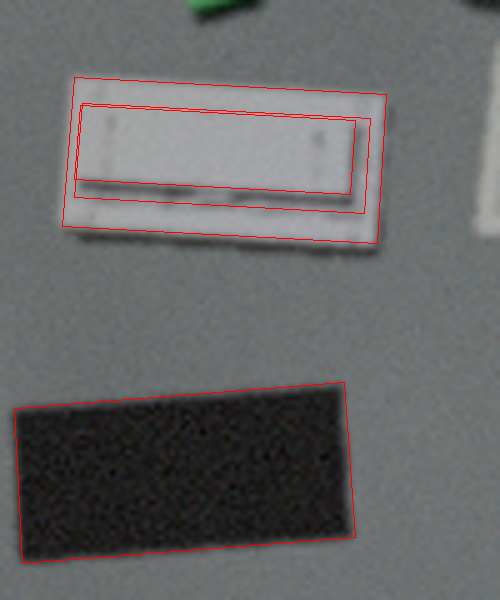

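View pics/o2.png

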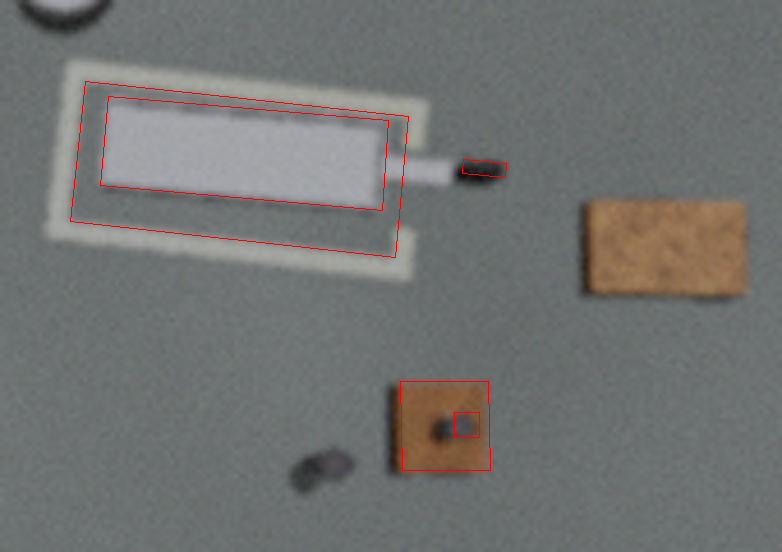

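View pics/o3.png

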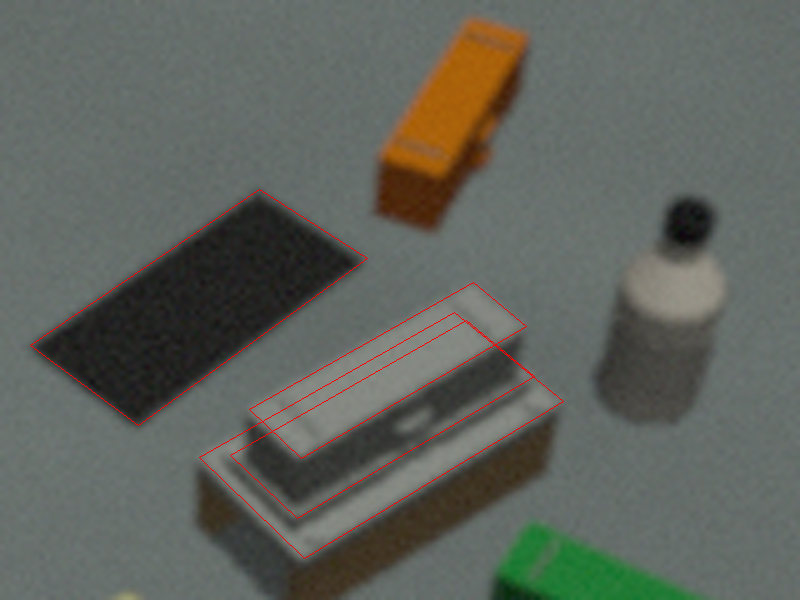

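View pics/o4.png

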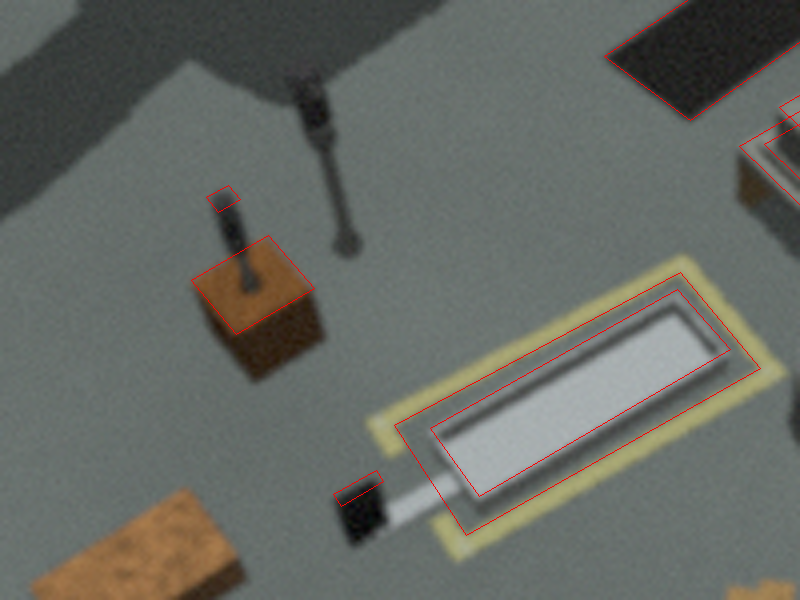

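```bash
cat >> h.py <<'E'
from scipy.spatial.transform import Rotation as Ro
def st():
    s=get_state();q=s["orientation"];R=Ro.from_quat([q[1],q[2],q[3],q[0]]).as_matrix();return s,s["tcp_pos"],R
def plan(target,jawyaw=None):
    s,p,R=st()
    jy=math.degrees(math.atan2(R[1,1],R[0,1]))
    print("t",round(float(s["clock"]),2),"tcp",np.round(p,4),"jawyaw",round(jy,2),"tilt deg",np.round(np.degrees([R[0,2],R[1,2]]),2),"gap",round(s["finger_gap"],4),"F",np.round(s["wrist_force"],1))
    Rt=R
    if jawyaw is not None:
        d=(math.degrees(jawyaw)-jy+90)%180-90
        print("turn wz (deg):",round(-d,2)); Rt=R@Ro.from_rotvec([0,0,-math.radians(d)]).as_matrix()
    if target is not None: print("then shift tool cm:",np.round(Rt.T@(np.array(target)-p)*100,2))
E
python3 -c "
from h import *
plan((.616,.1735,.40),-.081)"
```

```text
t 0.1 tcp [ 0.2432 -0.5208  0.4039] jawyaw -64.98 tilt deg [-0.03  0.09] gap 0.0855 F [-0.3  0.2  0.9]
turn wz (deg): -60.34
then shift tool cm: [72.22 31.54  0.48]
```

Emit:
carry_out(
  motion=[
    {"tz": -2,"wz": -10},
    {"tz": -2,"wz": -10},
    {"wz": -10},
    {"wz": -10},
    {"wz": -10},
    {"wz": -10.3},
  ],
)

```text
invalid input at $.motion[0]: expected keys jaw, tx, ty, tz, wx, wy, wz
```

```bash
python3 -c "
from h import *
plan((.616,.1735,.40),-.081)"
```

```text
t 0.1 tcp [ 0.2432 -0.5208  0.4039] jawyaw -64.98 tilt deg [-0.03  0.09] gap 0.0855 F [-0.3  0.2  0.9]
turn wz (deg): -60.34
then shift tool cm: [72.22 31.54  0.48]
```

Emit:
carry_out(
  motion=[
    {"jaw": 1,"tx": 0,"ty": 0,"tz": -2,"wx": 0,"wy": 0,"wz": -10},
    {"jaw": 1,"tx": 0,"ty": 0,"tz": -2,"wx": 0,"wy": 0,"wz": -10},
    {"jaw": 1,"tx": 0,"ty": 0,"tz": 0,"wx": 0,"wy": 0,"wz": -10},
    {"jaw": 1,"tx": 0,"ty": 0,"tz": 0,"wx": 0,"wy": 0,"wz": -10},
    {"jaw": 1,"tx": 0,"ty": 0,"tz": 0,"wx": 0,"wy": 0,"wz": -10},
    {"jaw": 1,"tx": 0,"ty": 0,"tz": 0,"wx": 0,"wy": 0,"wz": -10.3},
    {"jaw": 1,"tx": 4,"ty": 1.75,"tz": 0,"wx": 0,"wy": 0,"wz": 0},
    {"jaw": 1,"tx": 4,"ty": 1.75,"tz": 0,"wx": 0,"wy": 0,"wz": 0},
    {"jaw": 1,"tx": 4,"ty": 1.75,"tz": 0,"wx": 0,"wy": 0,"wz": 0},
    {"jaw": 1,"tx": 4,"ty": 1.75,"tz": 0,"wx": 0,"wy": 0,"wz": 0},
    {"jaw": 1,"tx": 4,"ty": 1.75,"tz": 0,"wx": 0,"wy": 0,"wz": 0},
    {"jaw": 1,"tx": 4,"ty": 1.75,"tz": 0,"wx": 0,"wy": 0,"wz": 0},
    {"jaw": 1,"tx": 4,"ty": 1.75,"tz": 0,"wx": 0,"wy": 0,"wz": 0},
    {"jaw": 1,"tx": 4,"ty": 1.75,"tz": 0,"wx": 0,"wy": 0,"wz": 0},
    {"jaw": 1,"tx": 4,"ty": 1.75,"tz": 0,"wx": 0,"wy": 0,"wz": 0},
    {"jaw": 1,"tx": 4,"ty": 1.75,"tz": 0,"wx": 0,"wy": 0,"wz": 0},
  ],
)

```text
clock: 2.1
tcp_pos: [0.4506, -0.1352, 0.4444]
orientation: [-0.0, 0.735, 0.678, -0.0]
wrist_force: [1.0, -0.2, -0.1]
finger_gap: 0.0854
```

```bash
python3 -c "
from h import *
plan((.616,.1735,.33),-.081)"
```

```text
t 2.1 tcp [ 0.4506 -0.1352  0.4444] jawyaw -4.68 tilt deg [-0.02  0.01] gap 0.0854 F [ 1.  -0.2 -0.1]
turn wz (deg): -0.04
then shift tool cm: [32.11 13.99 11.44]
```

Emit:
carry_out(
  motion=[
    {"jaw": 1,"tx": 4,"ty": 1.75,"tz": 0,"wx": 0,"wy": 0,"wz": 0},
    {"jaw": 1,"tx": 4,"ty": 1.75,"tz": 0,"wx": 0,"wy": 0,"wz": 0},
    {"jaw": 1,"tx": 4,"ty": 1.75,"tz": 0,"wx": 0,"wy": 0,"wz": 0},
    {"jaw": 1,"tx": 4,"ty": 1.75,"tz": 0,"wx": 0,"wy": 0,"wz": 0},
    {"jaw": 1,"tx": 4,"ty": 1.75,"tz": 0,"wx": 0,"wy": 0,"wz": 0},
    {"jaw": 1,"tx": 4,"ty": 1.75,"tz": 0,"wx": 0,"wy": 0,"wz": 0},
    {"jaw": 1,"tx": 4,"ty": 1.75,"tz": 0,"wx": 0,"wy": 0,"wz": 0},
    {"jaw": 1,"tx": 4,"ty": 1.75,"tz": 0,"wx": 0,"wy": 0,"wz": 0},
    {"jaw": 1,"tx": 0.1,"ty": 0,"tz": 3,"wx": 0,"wy": 0,"wz": 0},
    {"jaw": 1,"tx": 0,"ty": 0,"tz": 3,"wx": 0,"wy": 0,"wz": 0},
    {"jaw": 1,"tx": 0,"ty": 0,"tz": 3,"wx": 0,"wy": 0,"wz": 0},
    {"jaw": 1,"tx": 0,"ty": 0,"tz": 2.4,"wx": 0,"wy": 0,"wz": 0},
    {"jaw": 1,"tx": 0,"ty": 0,"tz": 0,"wx": 0,"wy": 0,"wz": 0},
  ],
)

```text
clock: 3.72
tcp_pos: [0.615, 0.1717, 0.3279]
orientation: [-0.002, 0.735, 0.678, -0.002]
wrist_force: [-0.1, 0.1, 0.1]
finger_gap: 0.0853
```

```bash
python3 -c "
from h import *
plan((.616,.1735,.249),-.081)
shot('scene','a1',(215,45,375,205),3.75)
"
```

```text
t 3.73 tcp [0.615  0.1717 0.3279] jawyaw -4.67 tilt deg [-0.33 -0.05] gap 0.0853 F [-0.1  0.1  0.1]
turn wz (deg): -0.03
then shift tool cm: [0.19 0.13 7.89]
```

View pics/a1.png

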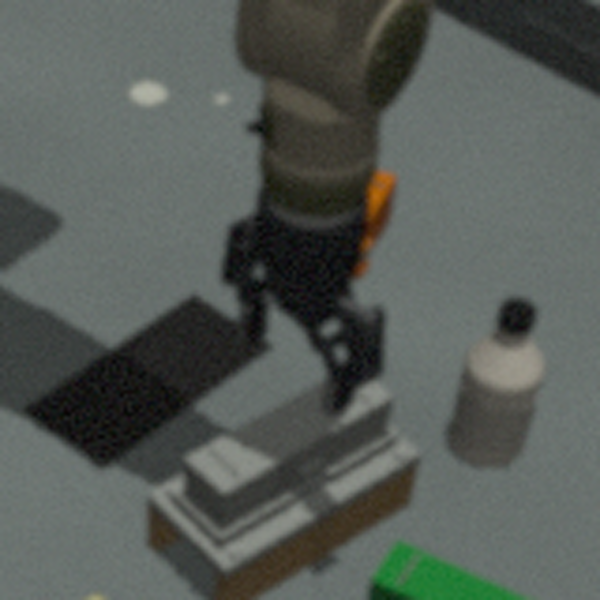

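The grey hood (crop px ~290,460) sits under the open jaws on the box; the green and orange look-alikes lie elsewhere. I'll descend.

Emit:
carry_out(
  motion=[
    {"jaw": 1,"tx": 0.2,"ty": 0.1,"tz": 2,"wx": 0,"wy": 0,"wz": 0},
    {"jaw": 1,"tx": 0,"ty": 0,"tz": 2,"wx": 0,"wy": 0,"wz": 0},
    {"jaw": 1,"tx": 0,"ty": 0,"tz": 2,"wx": 0,"wy": 0,"wz": 0},
    {"jaw": 1,"tx": 0,"ty": 0,"tz": 1.9,"wx": 0,"wy": 0,"wz": 0},
    {"jaw": 1,"tx": 0,"ty": 0,"tz": 0,"wx": 0,"wy": 0,"wz": 0},
    {"jaw": 1,"tx": 0,"ty": 0,"tz": 0,"wx": 0,"wy": 0,"wz": 0},
  ],
)

```text
clock: 4.53
tcp_pos: [0.6178, 0.1739, 0.2533]
orientation: [0.001, 0.735, 0.678, 0.001]
wrist_force: [-0.0, -0.1, 0.7]
finger_gap: 0.0854
```

```bash
python3 -c "
from h import *
plan((.616,.1735,.249),-.081)
"
```

```text
t 4.53 tcp [0.6178 0.1739 0.2533] jawyaw -4.67 tilt deg [0.13 0.01] gap 0.0854 F [-0.  -0.1  0.7]
turn wz (deg): -0.03
then shift tool cm: [-0.05 -0.17  0.43]
```

Emit:
carry_out(
  motion=[
    {"jaw": 1,"tx": 0,"ty": -0.1,"tz": 0.4,"wx": 0,"wy": 0,"wz": 0},
    {"jaw": 1,"tx": 0,"ty": 0,"tz": 0,"wx": 0,"wy": 0,"wz": 0},
    {"jaw": -1,"tx": 0,"ty": 0,"tz": 0,"wx": 0,"wy": 0,"wz": 0},
    {"jaw": -1,"tx": 0,"ty": 0,"tz": 0,"wx": 0,"wy": 0,"wz": 0},
    {"jaw": -1,"tx": 0,"ty": 0,"tz": 0,"wx": 0,"wy": 0,"wz": 0},
    {"jaw": -1,"tx": 0,"ty": 0,"tz": 0,"wx": 0,"wy": 0,"wz": 0},
    {"jaw": -1,"tx": 0,"ty": 0,"tz": 0,"wx": 0,"wy": 0,"wz": 0},
    {"jaw": -1,"tx": 0,"ty": 0,"tz": 0,"wx": 0,"wy": 0,"wz": 0},
  ],
  force=60,
)

```text
clock: 5.52
tcp_pos: [0.6162, 0.1739, 0.2488]
orientation: [0.0, 0.735, 0.678, 0.0]
wrist_force: [-2.0, -0.9, 5.4]
finger_gap: 0.0466
```

```bash
python3 -c "
from h import *
plan((.616,.1735,.249),-.081)
"
```

```text
t 5.53 tcp [0.6162 0.1739 0.2488] jawyaw -4.67 tilt deg [0.06 0.01] gap 0.0466 F [-2.  -0.9  5.4]
turn wz (deg): -0.03
then shift tool cm: [-0.04 -0.01 -0.02]
```

Emit:
carry_out(
  motion=[
    {"jaw": -1,"tx": 0,"ty": 0,"tz": -0.5,"wx": 0,"wy": 0,"wz": 0},
    {"jaw": -1,"tx": 0,"ty": 0,"tz": -1,"wx": 0,"wy": 0,"wz": 0},
    {"jaw": -1,"tx": 0,"ty": 0,"tz": -1,"wx": 0,"wy": 0,"wz": 0},
    {"jaw": -1,"tx": 0,"ty": 0,"tz": -1,"wx": 0,"wy": 0,"wz": 0},
    {"jaw": -1,"tx": 0,"ty": 0,"tz": -1,"wx": 0,"wy": 0,"wz": 0},
    {"jaw": -1,"tx": 0,"ty": 0,"tz": 0,"wx": 0,"wy": 0,"wz": 0},
  ],
)

```text
clock: 6.28
tcp_pos: [0.6165, 0.174, 0.294]
orientation: [0.001, 0.735, 0.678, 0.001]
wrist_force: [0.9, -0.6, -2.2]
finger_gap: 0.0469
```

```bash
python3 -c "
from h import *
plan((.4196,.2096,.32),.05)
shot('scene','a2',(215,45,375,205),3.75)
"
```

```text
t 6.28 tcp [0.6165 0.174  0.294 ] jawyaw -4.67 tilt deg [0.13 0.01] gap 0.0469 F [ 0.9 -0.6 -2.2]
turn wz (deg): -7.54
then shift tool cm: [  4.54 -19.49  -2.64]
```

View pics/a2.png

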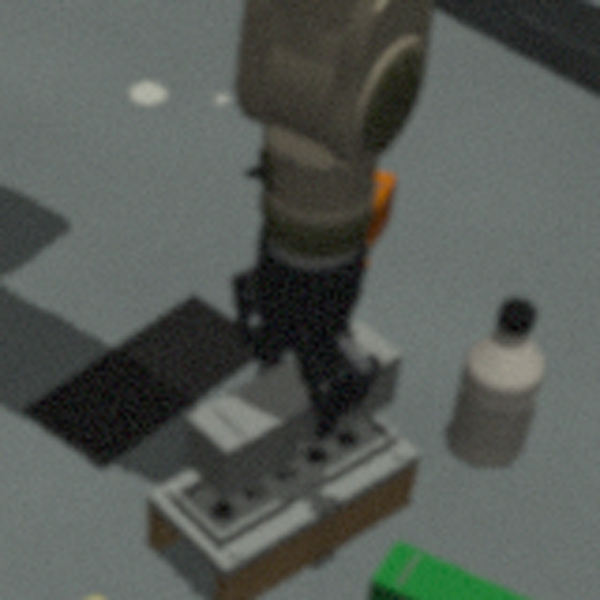

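Emit:
carry_out(
  motion=[
    {"jaw": -1,"tx": 0,"ty": 0,"tz": -2,"wx": 0,"wy": 0,"wz": -2.5},
    {"jaw": -1,"tx": 0,"ty": 0,"tz": -0.6,"wx": 0,"wy": 0,"wz": -5},
    {"jaw": -1,"tx": 0.4,"ty": -1.5,"tz": 0,"wx": 0,"wy": 0,"wz": 0},
    {"jaw": -1,"tx": 0.6,"ty": -2.5,"tz": 0,"wx": 0,"wy": 0,"wz": 0},
    {"jaw": -1,"tx": 0.6,"ty": -2.5,"tz": 0,"wx": 0,"wy": 0,"wz": 0},
    {"jaw": -1,"tx": 0.6,"ty": -2.5,"tz": 0,"wx": 0,"wy": 0,"wz": 0},
    {"jaw": -1,"tx": 0.6,"ty": -2.5,"tz": 0,"wx": 0,"wy": 0,"wz": 0},
    {"jaw": -1,"tx": 0.6,"ty": -2.5,"tz": 0,"wx": 0,"wy": 0,"wz": 0},
    {"jaw": -1,"tx": 0.6,"ty": -2.5,"tz": 0,"wx": 0,"wy": 0,"wz": 0},
    {"jaw": -1,"tx": 0.5,"ty": -2,"tz": 0,"wx": 0,"wy": 0,"wz": 0},
    {"jaw": -1,"tx": 0,"ty": -1,"tz": 0,"wx": 0,"wy": 0,"wz": 0},
    {"jaw": -1,"tx": 0,"ty": 0,"tz": 0,"wx": 0,"wy": 0,"wz": 0},
  ],
)

```text
clock: 7.82
tcp_pos: [0.4188, 0.2091, 0.3186]
orientation: [0.0, 0.689, 0.724, -0.0]
wrist_force: [-0.1, 0.7, -1.9]
finger_gap: 0.0464
```

```bash
python3 -c "
from h import *
plan((.4196,.2096,.19),.05)
shot('scene','a3',(215,45,375,205),3.75)
shot('top','a3t',(120,140,280,300),3.75)
"
```

```text
t 7.83 tcp [0.4188 0.2091 0.3186] jawyaw 2.84 tilt deg [ 0.   -0.01] gap 0.0464 F [-0.1  0.7 -1.9]
turn wz (deg): -0.02
then shift tool cm: [ 0.05  0.08 12.86]
```

View pics/a3.png

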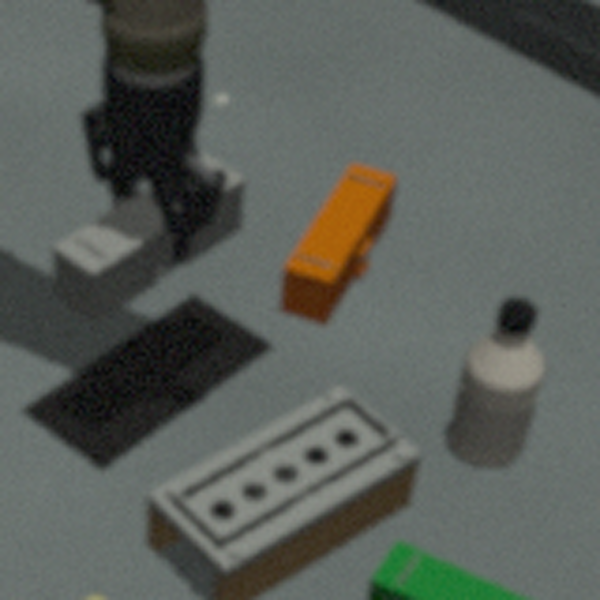

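View pics/a3t.png

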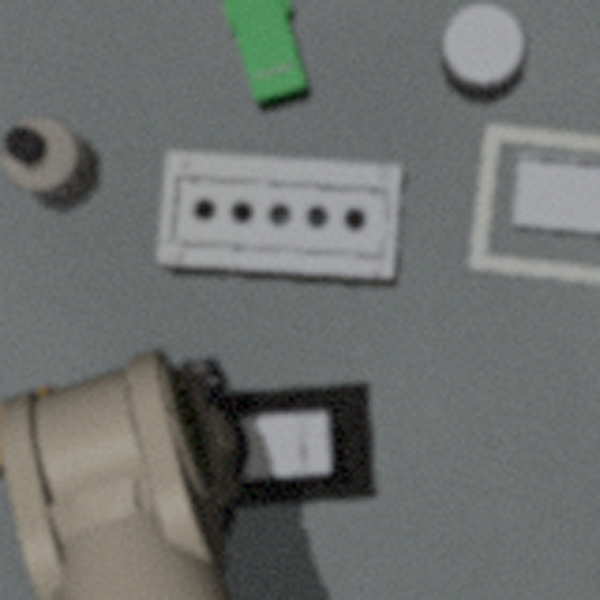

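Emit:
carry_out(
  motion=[
    {"jaw": -1,"tx": 0,"ty": 0,"tz": 2,"wx": 0,"wy": 0,"wz": 0},
    {"jaw": -1,"tx": 0,"ty": 0,"tz": 2,"wx": 0,"wy": 0,"wz": 0},
    {"jaw": -1,"tx": 0,"ty": 0,"tz": 2,"wx": 0,"wy": 0,"wz": 0},
    {"jaw": -1,"tx": 0,"ty": 0,"tz": 2,"wx": 0,"wy": 0,"wz": 0},
    {"jaw": -1,"tx": 0,"ty": 0,"tz": 2,"wx": 0,"wy": 0,"wz": 0},
    {"jaw": -1,"tx": 0,"ty": 0,"tz": 1.5,"wx": 0,"wy": 0,"wz": 0},
    {"jaw": -1,"tx": 0,"ty": 0,"tz": 0.5,"wx": 0,"wy": 0,"wz": 0},
    {"jaw": -1,"tx": 0,"ty": 0,"tz": 0.3,"wx": 0,"wy": 0,"wz": 0},
    {"jaw": -1,"tx": 0,"ty": 0,"tz": 0.2,"wx": 0,"wy": 0,"wz": 0},
    {"jaw": -1,"tx": 0,"ty": 0,"tz": 0,"wx": 0,"wy": 0,"wz": 0},
  ],
)

```text
clock: 9.18
tcp_pos: [0.4194, 0.2092, 0.194]
orientation: [0.0, 0.689, 0.724, 0.0]
wrist_force: [0.1, -0.5, -1.0]
finger_gap: 0.0461
```

```bash
python3 -c "
from h import *
plan((.4196,.2096,.19),.05)
"
```

```text
t 9.18 tcp [0.4194 0.2092 0.194 ] jawyaw 2.82 tilt deg [0.04 0.01] gap 0.0461 F [ 0.1 -0.5 -1. ]
turn wz (deg): -0.04
then shift tool cm: [0.03 0.03 0.4 ]
```

Emit:
carry_out(
  motion=[
    {"jaw": -1,"tx": 0,"ty": 0,"tz": 0.2,"wx": 0,"wy": 0,"wz": 0},
    {"jaw": -1,"tx": 0,"ty": 0,"tz": 0.15,"wx": 0,"wy": 0,"wz": 0},
    {"jaw": -1,"tx": 0,"ty": 0,"tz": 0.1,"wx": 0,"wy": 0,"wz": 0},
    {"jaw": -1,"tx": 0,"ty": 0,"tz": 0,"wx": 0,"wy": 0,"wz": 0},
  ],
)

```text
clock: 9.68
tcp_pos: [0.4192, 0.2092, 0.1898]
orientation: [0.0, 0.689, 0.724, 0.0]
wrist_force: [-1.3, -1.1, 4.9]
finger_gap: 0.0466
```

```bash
python3 -c "
from h import *
plan((.4196,.2096,.19),.05)
"
```

```text
t 9.68 tcp [0.4192 0.2092 0.1898] jawyaw 2.83 tilt deg [ 0.03 -0.  ] gap 0.0466 F [-1.3 -1.1  4.9]
turn wz (deg): -0.03
then shift tool cm: [ 0.03  0.05 -0.02]
```

Emit:
carry_out(
  motion=[
    {"jaw": 1,"tx": 0,"ty": 0,"tz": 0,"wx": 0,"wy": 0,"wz": 0},
    {"jaw": 1,"tx": 0,"ty": 0,"tz": 0,"wx": 0,"wy": 0,"wz": 0},
    {"jaw": 1,"tx": 0,"ty": 0,"tz": 0,"wx": 0,"wy": 0,"wz": 0},
    {"jaw": 1,"tx": 0,"ty": 0,"tz": 0,"wx": 0,"wy": 0,"wz": 0},
    {"jaw": 1,"tx": 0,"ty": 0,"tz": -1,"wx": 0,"wy": 0,"wz": 0},
    {"jaw": 1,"tx": 0,"ty": 0,"tz": -2,"wx": 0,"wy": 0,"wz": 0},
    {"jaw": 1,"tx": 0,"ty": 0,"tz": -3,"wx": 0,"wy": 0,"wz": 0},
    {"jaw": 1,"tx": 0,"ty": 0,"tz": -4,"wx": 0,"wy": 0,"wz": 0},
    {"jaw": 1,"tx": 0,"ty": 0,"tz": -4,"wx": 0,"wy": 0,"wz": 0},
    {"jaw": 1,"tx": 0,"ty": 0,"tz": -4,"wx": 0,"wy": 0,"wz": 0},
    {"jaw": 1,"tx": -4,"ty": 0,"tz": -4,"wx": 0,"wy": 0,"wz": 5},
    {"jaw": 1,"tx": -4,"ty": 0,"tz": 0,"wx": 0,"wy": 0,"wz": 4},
    {"jaw": 1,"tx": -4,"ty": 0,"tz": 0,"wx": 0,"wy": 0,"wz": 0},
    {"jaw": 1,"tx": -4,"ty": 0,"tz": 0,"wx": 0,"wy": 0,"wz": 0},
    {"jaw": 1,"tx": -4,"ty": 0,"tz": 0,"wx": 0,"wy": 0,"wz": 0},
    {"jaw": 1,"tx": -4,"ty": 0,"tz": 0,"wx": 0,"wy": 0,"wz": 0},
  ],
)

```text
clock: 11.68
tcp_pos: [0.4018, -0.0309, 0.41]
orientation: [0.001, 0.744, 0.668, 0.0]
wrist_force: [0.4, -0.1, 0.8]
finger_gap: 0.0856
```

```bash
python3 -c "
from h import *
plan((.604,-.29,.42),-.115)
im=shot('scene','a4',(215,85,375,205),5)
crop(im,'a4b',(70,140,270,290),4)
im=shot('top','a4t',(150,165,260,285),5)
crop(im,'a4u',(235,160,405,280),4.6)
"
```

```text
t 11.68 tcp [ 0.4018 -0.0309  0.41  ] jawyaw -6.17 tilt deg [ 0.06 -0.02] gap 0.0856 F [ 0.4 -0.1  0.8]
turn wz (deg): 0.42
then shift tool cm: [-23.42  23.06  -0.97]
```

View pics/a4.png

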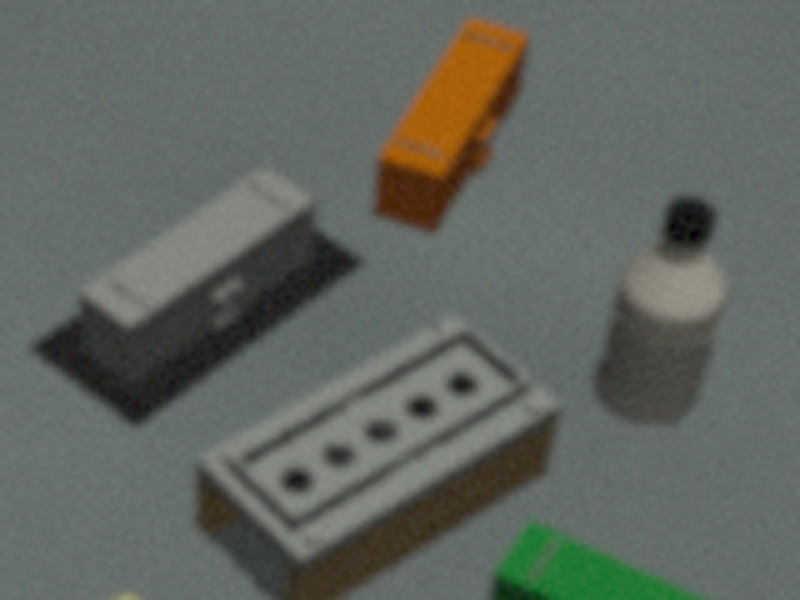

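View pics/a4t.png

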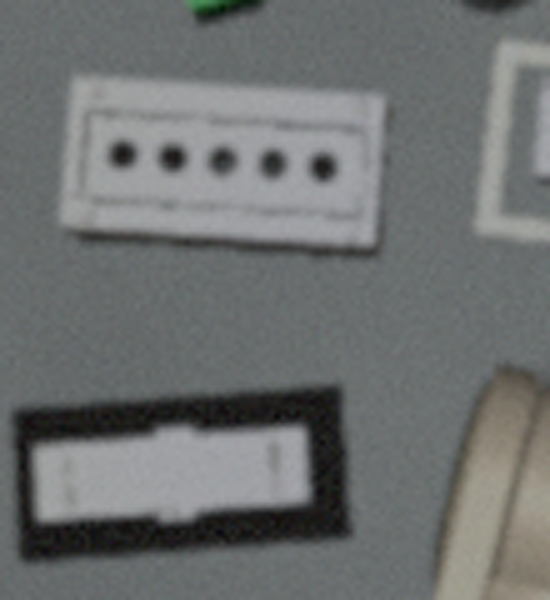

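View pics/a4b.png

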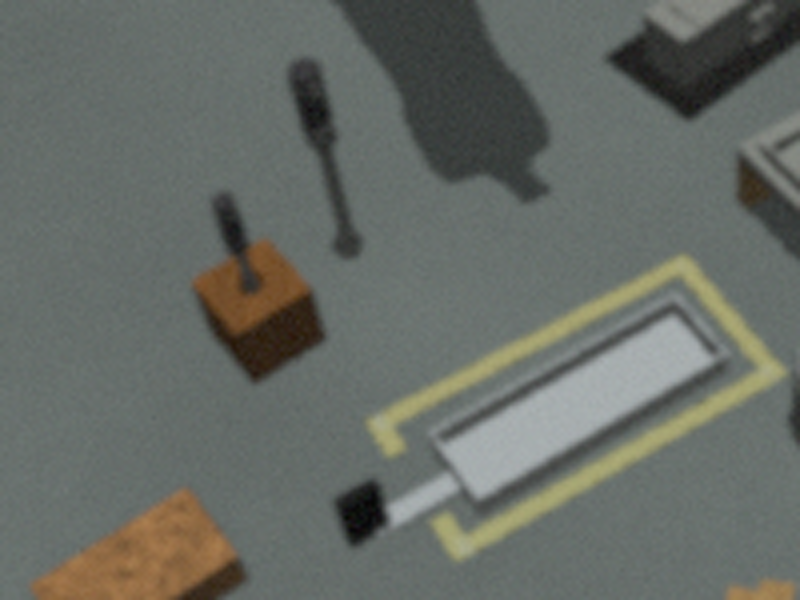

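View pics/a4u.png

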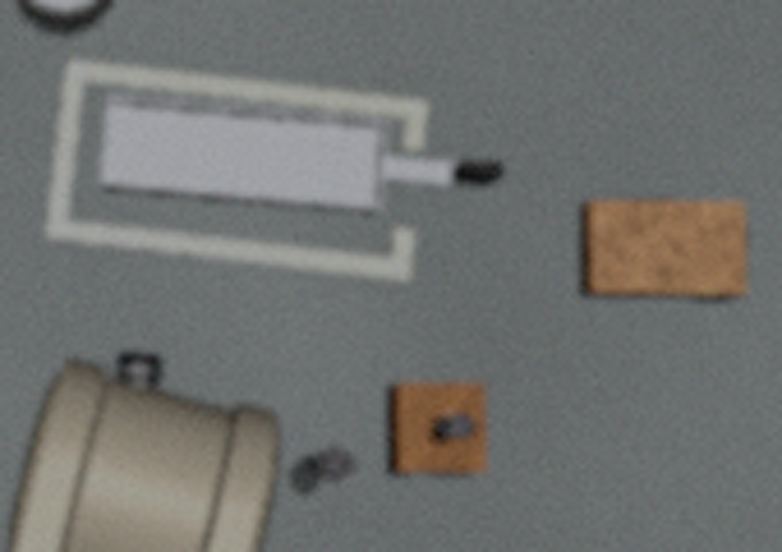

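```bash
python3 -c "
from h import *
b=(.6162,.1739,-.0815)
for n in ('top','scene'):
    im=cv2.cvtColor(cv2.imread('pics/a4t_raw.png' if n=='top' else 'pics/a4_raw.png'),cv2.COLOR_BGR2GRAY).astype(np.float32)
    for z in (.062,.064):
      pr=w2p(n,pose(b,[(0,y,z) for y in (-.064,-.032,0,.032,.064)]))
      out=[]
      for u,v in pr:
        uu,vv=np.meshgrid(np.arange(int(u)-4,int(u)+6),np.arange(int(v)-4,int(v)+6))
        w=np.clip(110-im[vv,uu],0,None)*(np.hypot(uu-u,vv-v)<4.5);o=((w*uu).sum()/w.sum()-u,(w*vv).sum()/w.sum()-v)
        out.append((round(float(im[vv,uu].min())),round(float(w.sum())),round(o[0],2),round(o[1],2)))
      print(n,z,out)
for n,f in (('top','a4t'),('scene','a4')):
    im=cv2.imread(f'pics/{f}_raw.png'); u,v=w2p(n,[.616,.1739,.062])[0].astype(int); crop(im,'z'+n,(u-30,v-20,u+30,v+20),12)
"
```

```text
top 0.062 [(33, 964, np.float64(-0.34), np.float64(0.42)), (46, 753, np.float64(-0.33), np.float64(0.14)), (42, 696, np.float64(-0.42), np.float64(0.1)), (31, 979, np.float64(-0.27), np.float64(0.17)), (26, 980, np.float64(-0.25), np.float64(0.04))]
top 0.064 [(33, 964, np.float64(-0.29), np.float64(0.5)), (46, 753, np.float64(-0.27), np.float64(0.22)), (42, 696, np.float64(-0.34), np.float64(0.17)), (31, 979, np.float64(-0.19), np.float64(0.24)), (26, 980, np.float64(-0.15), np.float64(0.11))]
scene 0.062 [(30, 1154, np.float64(-0.74), np.float64(0.42)), (48, 793, np.float64(-0.77), np.float64(0.42)), (46, 816, np.float64(-0.7), np.float64(0.5)), (27, 1020, np.float64(-0.58), np.float64(0.49)), (35, 947, np.float64(-0.5), np.float64(0.56))]
scene 0.064 [(30, 1154, np.float64(-0.77), np.float64(0.88)), (48, 793, np.float64(-0.81), np.float64(0.88)), (46, 816, np.float64(-0.75), np.float64(0.97)), (27, 1020, np.float64(-0.64), np.float64(0.95)), (35, 947, np.float64(-0.57), np.float64(1.03))]
```

View pics/ztop.png

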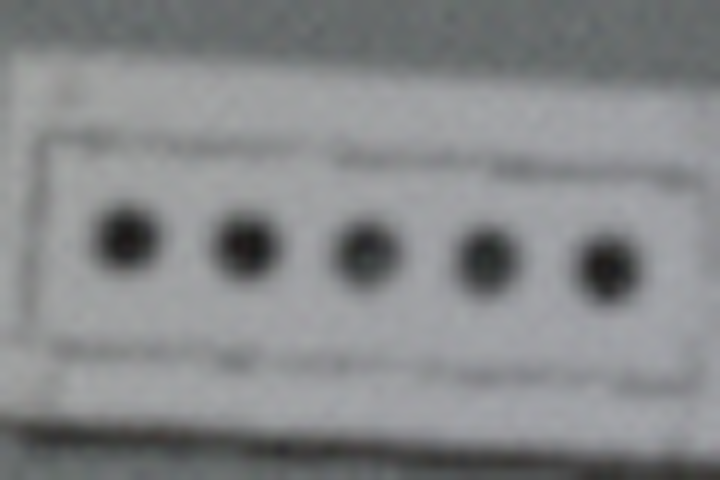

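View pics/zscene.png

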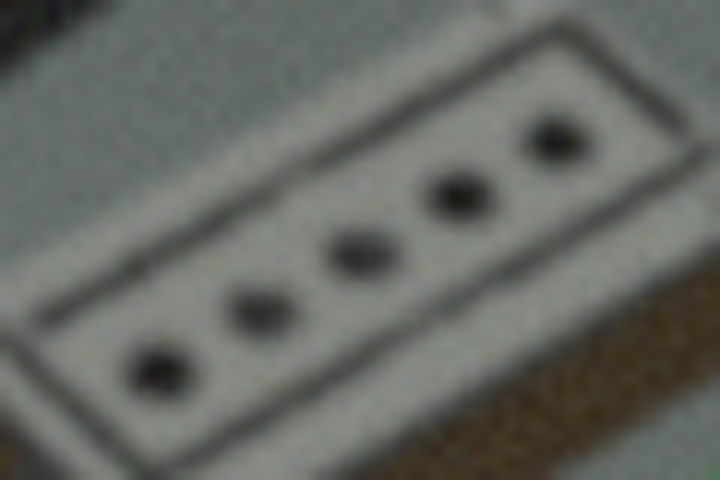

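Emit:
carry_out(
  motion=[
    {"jaw": 1,"tx": -2,"ty": 3.5,"tz": 0,"wx": 0,"wy": 0,"wz": 0.4},
    {"jaw": 1,"tx": -4,"ty": 4,"tz": 0,"wx": 0,"wy": 0,"wz": 0},
    {"jaw": 1,"tx": -4,"ty": 4,"tz": 0,"wx": 0,"wy": 0,"wz": 0},
    {"jaw": 1,"tx": -4,"ty": 4,"tz": 0,"wx": 0,"wy": 0,"wz": 0},
    {"jaw": 1,"tx": -4,"ty": 4,"tz": 0,"wx": 0,"wy": 0,"wz": 0},
    {"jaw": 1,"tx": -4,"ty": 3,"tz": 3,"wx": 0,"wy": 0,"wz": 0},
    {"jaw": 1,"tx": -1.4,"ty": 0.7,"tz": 4,"wx": 0,"wy": 0,"wz": 0},
    {"jaw": 1,"tx": 0,"ty": 0,"tz": 4,"wx": 0,"wy": 0,"wz": 0},
    {"jaw": 1,"tx": 0,"ty": 0,"tz": 3,"wx": 0,"wy": 0,"wz": 0},
    {"jaw": 1,"tx": 0,"ty": 0,"tz": 0,"wx": 0,"wy": 0,"wz": 0},
    {"jaw": 1,"tx": 0,"ty": 0,"tz": 0,"wx": 0,"wy": 0,"wz": 0},
  ],
)

```text
clock: 13.15
tcp_pos: [0.6069, -0.2883, 0.2708]
orientation: [0.001, 0.746, 0.666, 0.0]
wrist_force: [0.3, 0.5, 0.9]
finger_gap: 0.0852
```

```bash
python3 -c "
from h import *
plan((.606,-.2895,.188),-.115)
shot('scene','a5',(70,140,270,290),4)
"
```

```text
t 13.15 tcp [ 0.6069 -0.2883  0.2708] jawyaw -6.54 tilt deg [ 0.09 -0.05] gap 0.0852 F [0.3 0.5 0.9]
turn wz (deg): 0.05
then shift tool cm: [-0.12 -0.09  8.28]
```

View pics/a5.png

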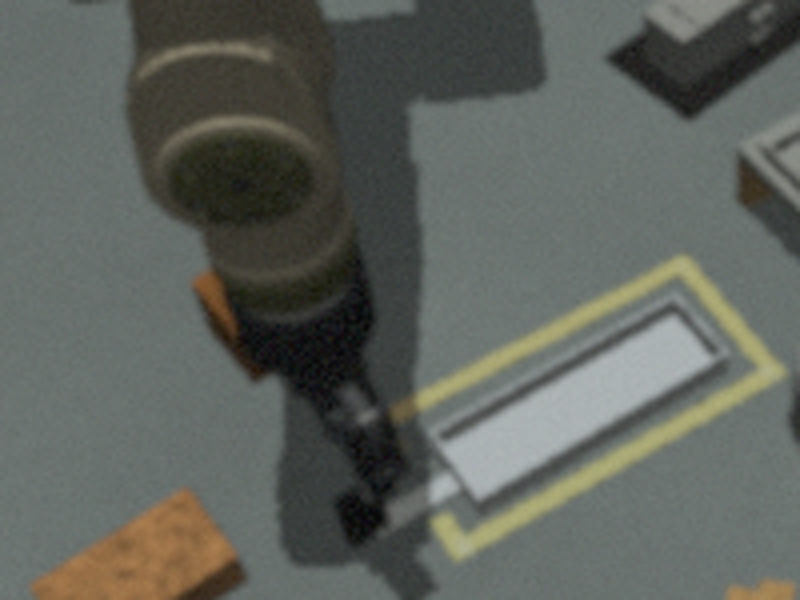

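Emit:
carry_out(
  motion=[
    {"jaw": 1,"tx": -0.1,"ty": -0.1,"tz": 2,"wx": 0,"wy": 0,"wz": 0},
    {"jaw": 1,"tx": 0,"ty": 0,"tz": 2,"wx": 0,"wy": 0,"wz": 0},
    {"jaw": 1,"tx": 0,"ty": 0,"tz": 2,"wx": 0,"wy": 0,"wz": 0},
    {"jaw": 1,"tx": 0,"ty": 0,"tz": 1.5,"wx": 0,"wy": 0,"wz": 0},
    {"jaw": 1,"tx": 0,"ty": 0,"tz": 0.8,"wx": 0,"wy": 0,"wz": 0},
    {"jaw": 1,"tx": 0,"ty": 0,"tz": 0,"wx": 0,"wy": 0,"wz": 0},
    {"jaw": -1,"tx": 0,"ty": 0,"tz": 0,"wx": 0,"wy": 0,"wz": 0},
    {"jaw": -1,"tx": 0,"ty": 0,"tz": 0,"wx": 0,"wy": 0,"wz": 0},
    {"jaw": -1,"tx": 0,"ty": 0,"tz": 0,"wx": 0,"wy": 0,"wz": 0},
    {"jaw": -1,"tx": 0,"ty": 0,"tz": 0,"wx": 0,"wy": 0,"wz": 0},
    {"jaw": -1,"tx": 0,"ty": 0,"tz": 0,"wx": 0,"wy": 0,"wz": 0},
    {"jaw": -1,"tx": 0,"ty": 0,"tz": 0,"wx": 0,"wy": 0,"wz": 0},
  ],
  force=50,
)

```text
clock: 14.7
tcp_pos: [0.6054, -0.2896, 0.1866]
orientation: [0.0, 0.746, 0.665, 0.0]
wrist_force: [0.4, -1.3, 1.5]
finger_gap: 0.0095
```

```bash
python3 -c "
from h import *
plan((.606,-.2895,.188),-.115)
im=shot('scene','a6',(70,140,270,290),4)
im=shot('top','a6t',(235,160,405,280),4.6)
"
```

```text
t 14.7 tcp [ 0.6054 -0.2896  0.1866] jawyaw -6.57 tilt deg [ 0.04 -0.03] gap 0.0095 F [ 0.4 -1.3  1.5]
turn wz (deg): 0.02
then shift tool cm: [ 0.02  0.06 -0.14]
```

View pics/a6.png

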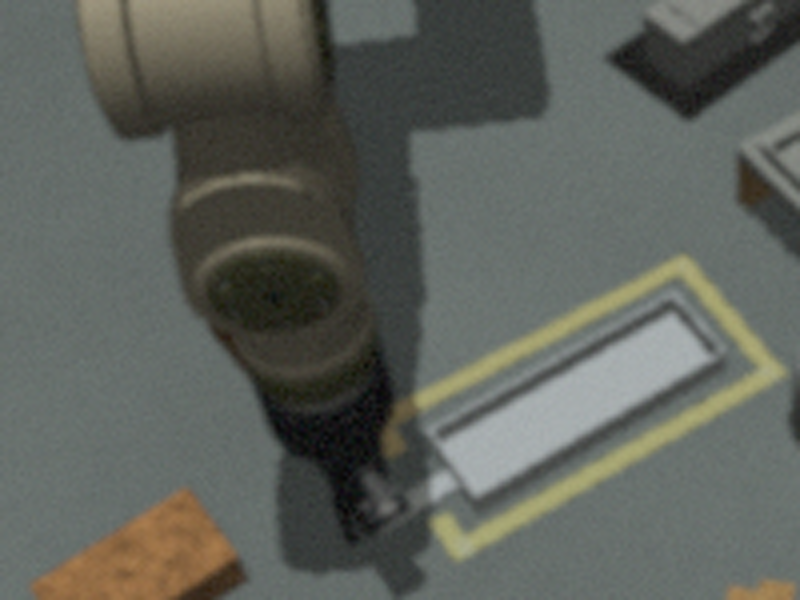

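View pics/a6t.png

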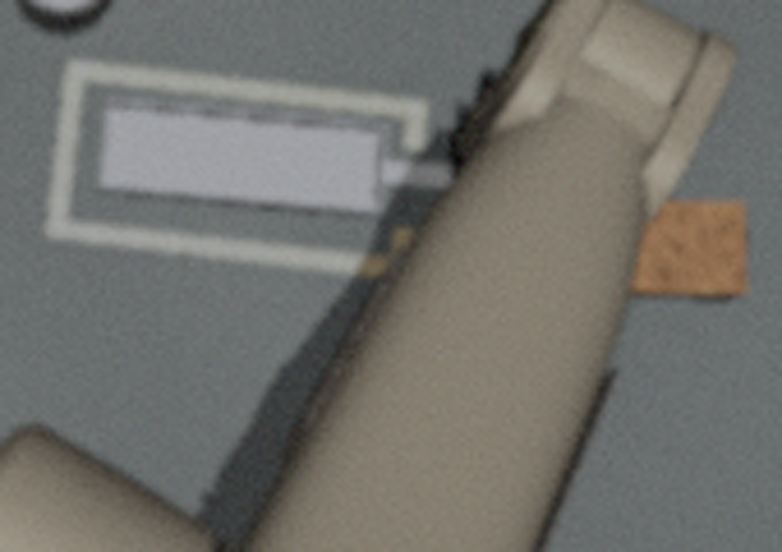

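```bash
python3 -c "
from h import *
plan((.5832,-.2307,.187),-.0815)
plan((.6028,.0085,.187),-.0815)
"
```

```text
t 14.8 tcp [ 0.6053 -0.2896  0.1866] jawyaw -6.57 tilt deg [ 0.04 -0.03] gap 0.0095 F [ 1.3 -0.3  3.1]
turn wz (deg): -1.9
then shift tool cm: [ 5.69 -2.69 -0.05]
t 14.8 tcp [ 0.6053 -0.2896  0.1866] jawyaw -6.57 tilt deg [ 0.04 -0.03] gap 0.0095 F [ 1.3 -0.3  3.1]
turn wz (deg): -1.9
then shift tool cm: [29.69 -2.68 -0.06]
```

Emit:
carry_out(
  motion=[
    {"jaw": -1,"tx": 0.5,"ty": -0.2,"tz": 0,"wx": 0,"wy": 0,"wz": -0.5},
    {"jaw": -1,"tx": 1,"ty": -0.5,"tz": 0,"wx": 0,"wy": 0,"wz": -0.5},
    {"jaw": -1,"tx": 1.2,"ty": -0.6,"tz": 0,"wx": 0,"wy": 0,"wz": -0.5},
    {"jaw": -1,"tx": 1.2,"ty": -0.6,"tz": 0,"wx": 0,"wy": 0,"wz": -0.4},
    {"jaw": -1,"tx": 1.2,"ty": -0.6,"tz": 0,"wx": 0,"wy": 0,"wz": 0},
    {"jaw": -1,"tx": 0.6,"ty": -0.2,"tz": 0,"wx": 0,"wy": 0,"wz": 0},
    {"jaw": -1,"tx": 0,"ty": 0,"tz": 0,"wx": 0,"wy": 0,"wz": 0},
    {"jaw": -1,"tx": 0,"ty": 0,"tz": 0,"wx": 0,"wy": 0,"wz": 0},
  ],
)

```text
clock: 15.8
tcp_pos: [0.5832, -0.229, 0.1865]
orientation: [-0.001, 0.735, 0.678, 0.0]
wrist_force: [-0.5, 1.5, 7.9]
finger_gap: 0.0094
```

```bash
python3 -c "
from h import *
plan((.5832,-.2307,.187),-.0815)
plan((.6028,.0085,.187),-.0815)
b=(.6162,.173,-.0815)
s,p,R=st();q=(p[0]+.165*math.sin(.0815),p[1]+.165*math.cos(.0815),-.0815)
for n in('top','scene'):
  D=[rect(n,q,.064,.2,.022),rect(n,b,.096,.2,.062),rect(n,b,.074,.6,.0)]
  shot(n,'a7'+n,(120,100,340,260) if n=='scene' else (150,130,350,270),3.6,D)
"
```

```text
t 15.8 tcp [ 0.5832 -0.229   0.1865] jawyaw -4.62 tilt deg [-0.04  0.12] gap 0.0094 F [-0.5  1.5  7.9]
turn wz (deg): 0.05
then shift tool cm: [-0.17  0.01 -0.05]
t 15.8 tcp [ 0.5832 -0.229   0.1865] jawyaw -4.62 tilt deg [-0.04  0.12] gap 0.0094 F [-0.5  1.5  7.9]
turn wz (deg): 0.05
then shift tool cm: [2.383e+01 2.000e-02 0.000e+00]
```

View pics/a7top.png

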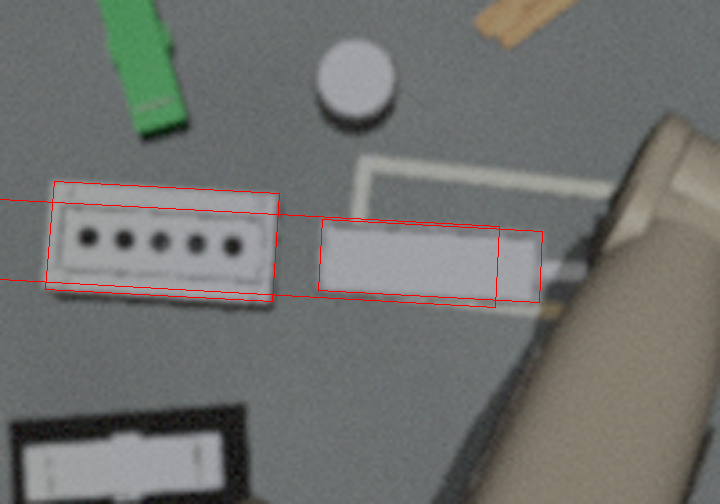

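View pics/a7scene.png

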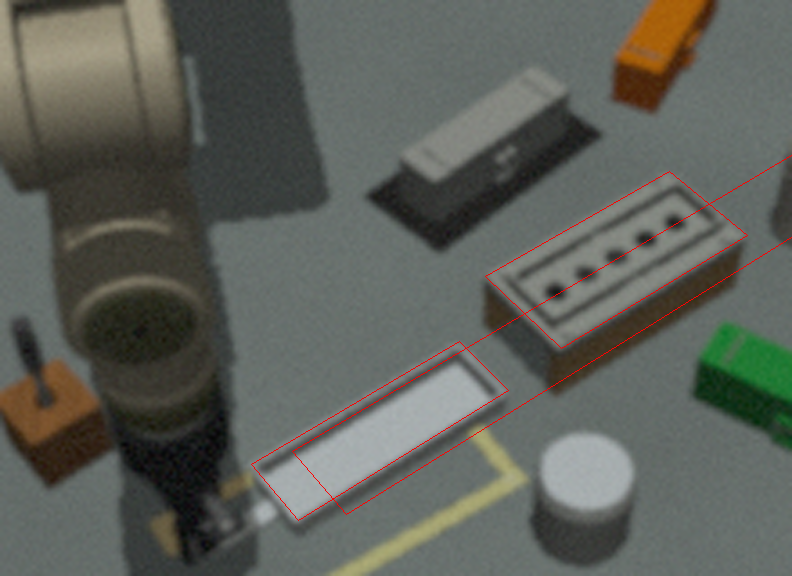

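Emit:
carry_out(
  motion=[
    {"jaw": -1,"tx": 1,"ty": 0,"tz": 0,"wx": 0,"wy": 0,"wz": 0},
    {"jaw": -1,"tx": 2,"ty": 0,"tz": 0,"wx": 0,"wy": 0,"wz": 0},
    {"jaw": -1,"tx": 2,"ty": 0,"tz": 0,"wx": 0,"wy": 0,"wz": 0},
    {"jaw": -1,"tx": 2,"ty": 0,"tz": 0,"wx": 0,"wy": 0,"wz": 0},
    {"jaw": -1,"tx": 2,"ty": 0,"tz": 0,"wx": 0,"wy": 0,"wz": 0},
    {"jaw": -1,"tx": 1,"ty": 0,"tz": 0,"wx": 0,"wy": 0,"wz": 0},
    {"jaw": -1,"tx": 0,"ty": 0,"tz": 0,"wx": 0,"wy": 0,"wz": 0},
  ],
)

```text
clock: 16.77
tcp_pos: [0.5917, -0.1292, 0.1865]
orientation: [-0.001, 0.735, 0.678, 0.0]
wrist_force: [-0.1, 2.1, 6.4]
finger_gap: 0.0092
```

```bash
python3 -c "
from h import *
plan((.6028,.0085,.187),-.0815)
"
```

```text
t 16.77 tcp [ 0.5917 -0.1292  0.1865] jawyaw -4.58 tilt deg [0.   0.08] gap 0.0092 F [-0.1  2.1  6.4]
turn wz (deg): 0.09
then shift tool cm: [ 1.382e+01 -1.000e-02 -3.000e-02]
```

Emit:
carry_out(
  motion=[
    {"jaw": -1,"tx": 1,"ty": 0,"tz": 0,"wx": 0,"wy": 0,"wz": 0},
    {"jaw": -1,"tx": 2,"ty": 0,"tz": 0,"wx": 0,"wy": 0,"wz": 0},
    {"jaw": -1,"tx": 2,"ty": 0,"tz": 0,"wx": 0,"wy": 0,"wz": 0},
    {"jaw": -1,"tx": 2,"ty": 0,"tz": 0,"wx": 0,"wy": 0,"wz": 0},
    {"jaw": -1,"tx": 2,"ty": 0,"tz": 0,"wx": 0,"wy": 0,"wz": 0},
    {"jaw": -1,"tx": 2,"ty": 0,"tz": 0,"wx": 0,"wy": 0,"wz": 0},
    {"jaw": -1,"tx": 2,"ty": 0,"tz": 0,"wx": 0,"wy": 0,"wz": 0},
    {"jaw": -1,"tx": 0.8,"ty": 0,"tz": 0,"wx": 0,"wy": 0,"wz": 0},
    {"jaw": -1,"tx": 0,"ty": 0,"tz": 0,"wx": 0,"wy": 0,"wz": 0},
    {"jaw": -1,"tx": 0,"ty": 0,"tz": 0,"wx": 0,"wy": 0,"wz": 0},
  ],
)

```text
clock: 18.02
tcp_pos: [0.6027, 0.0079, 0.1865]
orientation: [-0.001, 0.735, 0.678, 0.0]
wrist_force: [0.3, 2.2, 5.7]
finger_gap: 0.0093
```

```bash
python3 -c "
from h import *
plan((.6028,.0085,.187),-.0815)
shot('scene','a8',(170,85,360,225),4)
"
```

```text
t 18.02 tcp [0.6027 0.0079 0.1865] jawyaw -4.61 tilt deg [-0.01  0.09] gap 0.0093 F [0.3 2.2 5.7]
turn wz (deg): 0.06
then shift tool cm: [ 0.06  0.   -0.05]
```

View pics/a8.png

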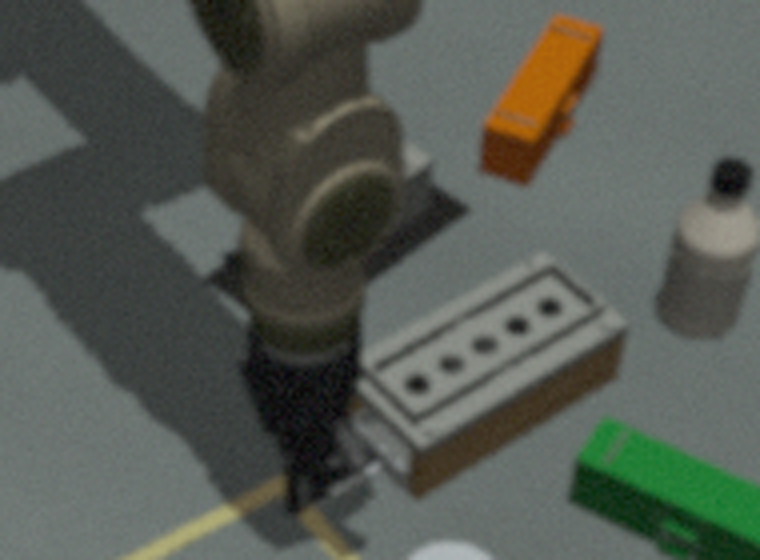

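Emit:
carry_out(
  motion=[
    {"jaw": 1,"tx": 0,"ty": 0,"tz": 0,"wx": 0,"wy": 0,"wz": 0},
    {"jaw": 1,"tx": 0,"ty": 0,"tz": 0,"wx": 0,"wy": 0,"wz": 0},
    {"jaw": 1,"tx": 0,"ty": 0,"tz": 0,"wx": 0,"wy": 0,"wz": 0},
    {"jaw": 1,"tx": 0,"ty": 0,"tz": 0,"wx": 0,"wy": 0,"wz": 0},
    {"jaw": 1,"tx": 0,"ty": 0,"tz": -1,"wx": 0,"wy": 0,"wz": 0},
    {"jaw": 1,"tx": 0,"ty": 0,"tz": -3,"wx": 0,"wy": 0,"wz": 0},
    {"jaw": 1,"tx": 0,"ty": 0,"tz": -4,"wx": 0,"wy": 0,"wz": 0},
    {"jaw": 1,"tx": 0,"ty": 0,"tz": -4,"wx": 0,"wy": 0,"wz": 0},
    {"jaw": 1,"tx": 0,"ty": 0,"tz": -4,"wx": 0,"wy": 0,"wz": 0},
    {"jaw": 1,"tx": 0,"ty": 0,"tz": -4,"wx": 0,"wy": 0,"wz": 0},
    {"jaw": 1,"tx": 0,"ty": 0,"tz": -4,"wx": 0,"wy": 0,"wz": 0},
    {"jaw": 1,"tx": 0,"ty": 0,"tz": -1,"wx": 0,"wy": 0,"wz": 0},
  ],
)

```text
clock: 19.58
tcp_pos: [0.6032, 0.007, 0.4402]
orientation: [0.002, 0.735, 0.678, 0.002]
wrist_force: [0.1, 0.1, -1.1]
finger_gap: 0.0855
```

```bash
cat > tri.py <<'E'
from fit import *
def tri(pt,ps):
    f=lambda X:np.r_[w2p("top",X)[0]-pt,w2p("scene",X)[0]-ps]
    r=least_squares(f,[.45,-.2,.1]);return r.x,r.fun
if __name__=="__main__":
    tb=lambda p:unc(p,235,160,4.6); sb=lambda p:unc(p,70,140,4)
    print("big top",tri(tb((341,461)),sb((303,70))))
    print("big foot",tri(tb((300,480)),sb((347,243))))
    print("drift top",tri(tb((463,424)),sb((222,200))))
    print("hole",p2w("top",*tb((441,430)),.06),p2w("scene",*sb((251,286)),.06))
E
python3 tri.py; python3 -c "
from h import *
plan((.429,-.253,.42),None)"
```

```text
big top (array([ 0.40763358, -0.16810067,  0.19292191]), array([ 0.33489941,  0.16587192,  0.33200252, -0.03937071]))
big foot (array([ 0.39237252, -0.16155859, -0.00574823]), array([ 0.76896623,  0.39006535,  0.77410313, -0.0924099 ]))
drift top (array([ 0.428479  , -0.25309766,  0.14773948]), array([ 0.51670497,  0.23312564,  0.4794565 , -0.05541689]))
hole [ 0.42598709 -0.25060389  0.06      ] [ 0.43013863 -0.25538705  0.06      ]
t 19.57 tcp [0.6032 0.007  0.4402] jawyaw -4.67 tilt deg [ 0.35 -0.05] gap 0.0855 F [ 0.1  0.1 -1.1]
then shift tool cm: [-27.33 -15.25   1.94]
```

Emit:
carry_out(
  motion=[
    {"jaw": 1,"tx": -3,"ty": -1.6,"tz": 0,"wx": 0,"wy": 0,"wz": 0},
    {"jaw": 1,"tx": -4,"ty": -2.3,"tz": 0,"wx": 0,"wy": 0,"wz": 0},
    {"jaw": 1,"tx": -4,"ty": -2.3,"tz": 0,"wx": 0,"wy": 0,"wz": 0},
    {"jaw": 1,"tx": -4,"ty": -2.3,"tz": 0,"wx": 0,"wy": 0,"wz": 0},
    {"jaw": 1,"tx": -4,"ty": -2.3,"tz": 0,"wx": 0,"wy": 0,"wz": 0},
    {"jaw": 1,"tx": -4,"ty": -2.3,"tz": 0,"wx": 0,"wy": 0,"wz": 0},
    {"jaw": 1,"tx": -3,"ty": -1.6,"tz": 0,"wx": 0,"wy": 0,"wz": 0},
    {"jaw": 1,"tx": -1.3,"ty": -0.6,"tz": 2,"wx": 0,"wy": 0,"wz": 0},
    {"jaw": 1,"tx": 0,"ty": 0,"tz": 2,"wx": 0,"wy": 0,"wz": 0},
    {"jaw": 1,"tx": 0,"ty": 0,"tz": 2,"wx": 0,"wy": 0,"wz": 0},
    {"jaw": 1,"tx": 0,"ty": 0,"tz": 0,"wx": 0,"wy": 0,"wz": 0},
    {"jaw": 1,"tx": 0,"ty": 0,"tz": 0,"wx": 0,"wy": 0,"wz": 0},
  ],
)

```text
clock: 21.08
tcp_pos: [0.4283, -0.2526, 0.3766]
orientation: [0.0, 0.735, 0.678, 0.0]
wrist_force: [0.4, 0.3, -0.1]
finger_gap: 0.0858
```

```bash
python3 -c "
from h import *
plan((.4285,-.253,.28),-.0815)
shot('scene','a9',(70,120,230,240),5)
shot('top','a9t',(235,160,405,280),4.6)
"
```

```text
t 21.07 tcp [ 0.4283 -0.2526  0.3766] jawyaw -4.67 tilt deg [ 0.01 -0.01] gap 0.0858 F [ 0.4  0.3 -0.1]
turn wz (deg): 0.0
then shift tool cm: [-0.04  0.03  9.66]
```

View pics/a9.png

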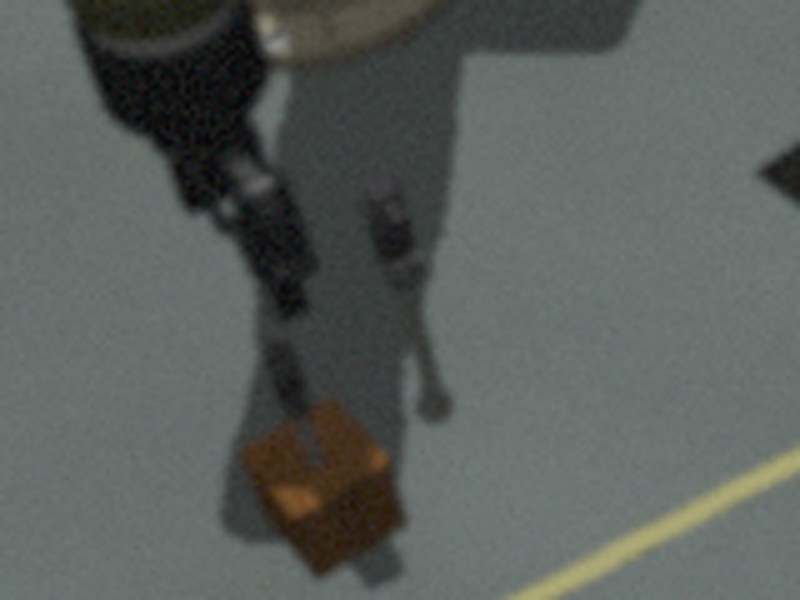

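View pics/a9t.png

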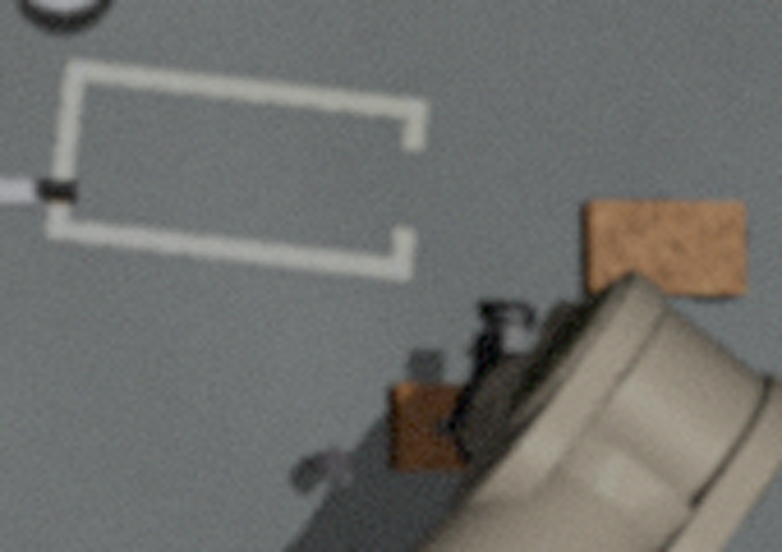

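The two drifts: the short one in the block (crop px 290,380) and a clearly longer one standing on its own foot (395,200 to 435,405). The short one fits the description.

Emit:
carry_out(
  motion=[
    {"jaw": 1,"tx": 0,"ty": 0,"tz": 2,"wx": 0,"wy": 0,"wz": 0},
    {"jaw": 1,"tx": 0,"ty": 0,"tz": 2,"wx": 0,"wy": 0,"wz": 0},
    {"jaw": 1,"tx": 0,"ty": 0,"tz": 2,"wx": 0,"wy": 0,"wz": 0},
    {"jaw": 1,"tx": 0,"ty": 0,"tz": 2,"wx": 0,"wy": 0,"wz": 0},
    {"jaw": 1,"tx": 0,"ty": 0,"tz": 1.6,"wx": 0,"wy": 0,"wz": 0},
    {"jaw": 1,"tx": 0,"ty": 0,"tz": 0,"wx": 0,"wy": 0,"wz": 0},
    {"jaw": -1,"tx": 0,"ty": 0,"tz": 0,"wx": 0,"wy": 0,"wz": 0},
    {"jaw": -1,"tx": 0,"ty": 0,"tz": 0,"wx": 0,"wy": 0,"wz": 0},
    {"jaw": -1,"tx": 0,"ty": 0,"tz": 0,"wx": 0,"wy": 0,"wz": 0},
    {"jaw": -1,"tx": 0,"ty": 0,"tz": 0,"wx": 0,"wy": 0,"wz": 0},
    {"jaw": -1,"tx": 0,"ty": 0,"tz": 0,"wx": 0,"wy": 0,"wz": 0},
  ],
  force=70,
)

```text
clock: 22.55
tcp_pos: [0.4284, -0.2527, 0.2807]
orientation: [0.001, 0.735, 0.678, 0.0]
wrist_force: [0.6, 0.8, 2.9]
finger_gap: 0.0145
```

```bash
python3 -c "
from h import *
plan((.4285,-.253,.28),-.0815)
"
```

```text
t 22.55 tcp [ 0.4284 -0.2527  0.2807] jawyaw -4.67 tilt deg [ 0.05 -0.04] gap 0.0145 F [0.6 0.8 2.9]
turn wz (deg): -0.0
then shift tool cm: [-0.03  0.01  0.07]
```

Emit:
carry_out(
  motion=[
    {"jaw": -1,"tx": 0,"ty": 0,"tz": -1,"wx": 0,"wy": 0,"wz": 0},
    {"jaw": -1,"tx": 0,"ty": 0,"tz": -2,"wx": 0,"wy": 0,"wz": 0},
    {"jaw": -1,"tx": 0,"ty": 0,"tz": -2.5,"wx": 0,"wy": 0,"wz": 0},
    {"jaw": -1,"tx": 0,"ty": 0,"tz": -2.5,"wx": 0,"wy": 0,"wz": 0},
    {"jaw": -1,"tx": 0,"ty": 0,"tz": -2.5,"wx": 0,"wy": 0,"wz": 0},
    {"jaw": -1,"tx": 0,"ty": 0,"tz": -2.5,"wx": 0,"wy": 0,"wz": 0},
    {"jaw": -1,"tx": 0,"ty": 0,"tz": -2,"wx": 0,"wy": 0,"wz": 0},
    {"jaw": -1,"tx": 0,"ty": 0,"tz": 0,"wx": 0,"wy": 0,"wz": 0},
  ],
)

```text
clock: 23.55
tcp_pos: [0.4284, -0.2528, 0.4318]
orientation: [0.001, 0.735, 0.678, 0.0]
wrist_force: [0.2, -0.6, -1.2]
finger_gap: 0.0144
```

```bash
python3 -c "
from h import *
b=(.6162,.173,-.0815)
plan(None)
for y in (-.064,.032,.064):
  x,yy,_=pose(b,(0,y,0))[0]; print(y,x,yy); plan((x,yy,.40))
shot('scene','b1',(70,60,270,210),4)
"
```

```text
t 23.55 tcp [ 0.4284 -0.2528  0.4318] jawyaw -4.68 tilt deg [ 0.13 -0.11] gap 0.0144 F [ 0.2 -0.6 -1.2]
-0.064 0.6109897724119097 0.10921243437408586
t 23.55 tcp [ 0.4284 -0.2528  0.4318] jawyaw -4.68 tilt deg [ 0.13 -0.11] gap 0.0144 F [ 0.2 -0.6 -1.2]
then shift tool cm: [37.57 15.24  3.15]
0.032 0.6188051137940451 0.20489378281295706
t 23.55 tcp [ 0.4284 -0.2528  0.4318] jawyaw -4.68 tilt deg [ 0.13 -0.11] gap 0.0144 F [ 0.2 -0.6 -1.2]
then shift tool cm: [47.17 15.24  3.13]
0.064 0.6214102275880903 0.23678756562591413
t 23.55 tcp [ 0.4284 -0.2528  0.4318] jawyaw -4.68 tilt deg [ 0.13 -0.11] gap 0.0144 F [ 0.2 -0.6 -1.2]
then shift tool cm: [50.37 15.24  3.12]
```

View pics/b1.png

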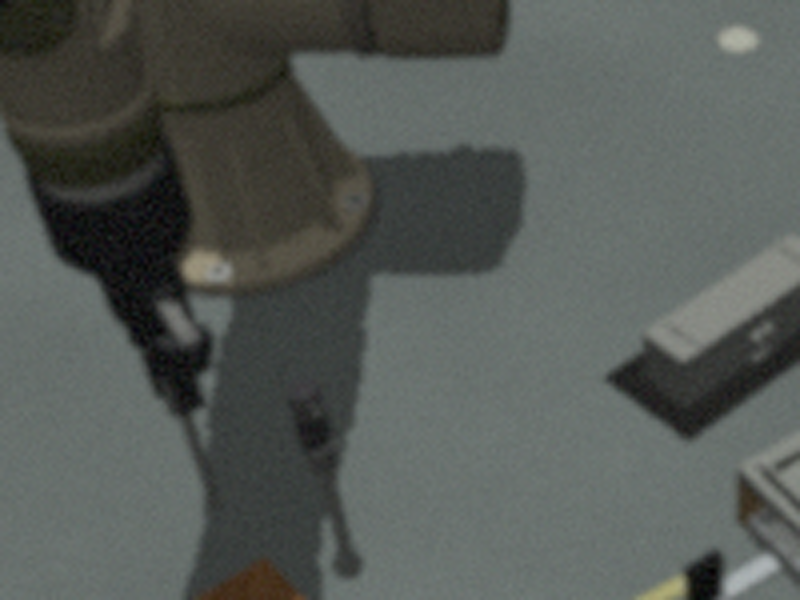

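Emit:
carry_out(
  motion=[
    {"jaw": -1,"tx": 1.5,"ty": 1.5,"tz": 0,"wx": 0,"wy": 0,"wz": 0},
    {"jaw": -1,"tx": 3,"ty": 2,"tz": 0,"wx": 0,"wy": 0,"wz": 0},
    {"jaw": -1,"tx": 3.5,"ty": 2,"tz": 0,"wx": 0,"wy": 0,"wz": 0},
    {"jaw": -1,"tx": 3.5,"ty": 1.5,"tz": 0,"wx": 0,"wy": 0,"wz": 0},
    {"jaw": -1,"tx": 3.5,"ty": 1.5,"tz": 0,"wx": 0,"wy": 0,"wz": 0},
    {"jaw": -1,"tx": 3.5,"ty": 1.5,"tz": 0,"wx": 0,"wy": 0,"wz": 0},
    {"jaw": -1,"tx": 3.5,"ty": 1.5,"tz": 0,"wx": 0,"wy": 0,"wz": 0},
    {"jaw": -1,"tx": 3.5,"ty": 1,"tz": 0,"wx": 0,"wy": 0,"wz": 0},
    {"jaw": -1,"tx": 3.5,"ty": 1,"tz": 0,"wx": 0,"wy": 0,"wz": 0},
    {"jaw": -1,"tx": 3.5,"ty": 1,"tz": 0,"wx": 0,"wy": 0,"wz": 0},
    {"jaw": -1,"tx": 3,"ty": 0.7,"tz": 0,"wx": 0,"wy": 0,"wz": 0},
    {"jaw": -1,"tx": 1.6,"ty": 0,"tz": 0,"wx": 0,"wy": 0,"wz": 0},
    {"jaw": -1,"tx": 0,"ty": 0,"tz": 0,"wx": 0,"wy": 0,"wz": 0},
    {"jaw": -1,"tx": 0,"ty": 0,"tz": 0,"wx": 0,"wy": 0,"wz": 0},
  ],
)

```text
clock: 25.35
tcp_pos: [0.6097, 0.104, 0.4299]
orientation: [-0.0, 0.736, 0.677, -0.0]
wrist_force: [-0.7, 0.3, -1.5]
finger_gap: 0.0144
```

```bash
cat > chk.py <<'E'
from h import *
import sys
b=(.6162,.173,-.0815)
def go(name,by):
  x,y,_=pose(b,(0,by,0))[0]; plan((x,y,.352))
  s,p,R=st(); tip=p+R[:,2]*(.2807-.010)
  print("tip exp",np.round(tip,4))
  for n in ('scene','top'):
    u,v=w2p(n,tip)[0]; e=w2p(n,[x,y,.064])[0]
    print(n,"tip",np.round((u,v),1),"entry",np.round(e,1))
    D=[[(u-1,v),(u+1,v)],[(u,v-1),(u,v+1)],[(e[0]-1.5,e[1]),(e[0]+1.5,e[1])]]
    shot(n,name+n,(int(u)-32,int(v)-24,int(u)+32,int(v)+24),10,D)
go(sys.argv[1],float(sys.argv[2]))
E
python3 chk.py b2 -.064
```

```text
t 25.35 tcp [0.6097 0.104  0.4299] jawyaw -4.71 tilt deg [-0.04 -0.03] gap 0.0144 F [-0.7  0.3 -1.5]
then shift tool cm: [0.54 0.1  7.79]
tip exp [0.6095 0.1038 0.1592]
scene tip [274.2 157.3] entry [274.4 179.9]
top tip [214.  194.2] entry [214.7 197.5]
```

View pics/b2scene.png

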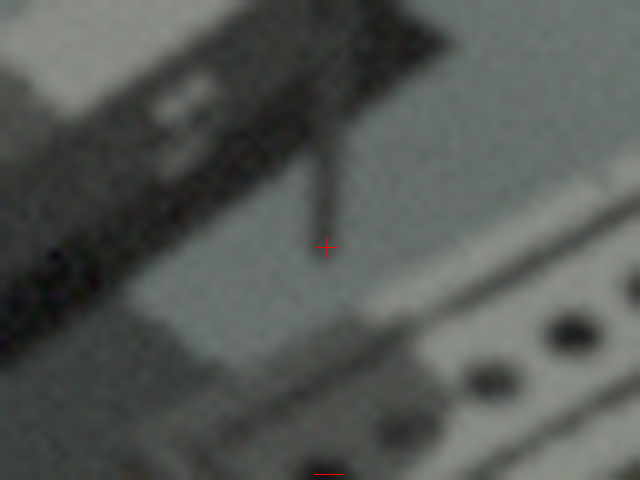

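View pics/b2top.png

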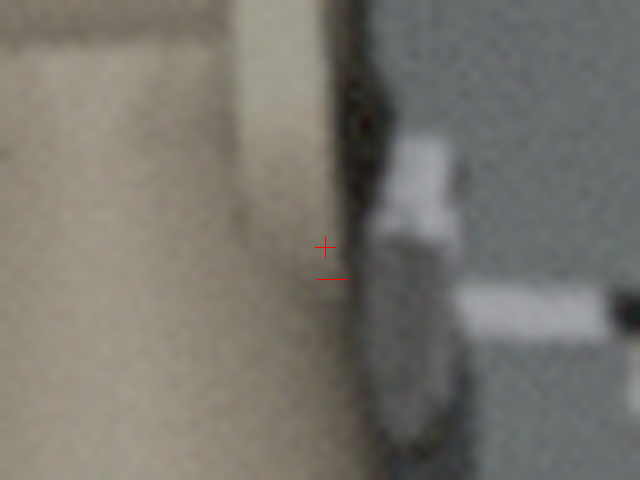

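```bash
sed -i 's/^b=.*/b=(.6156,.1737,-.0815)/' chk.py; python3 -c "
from h import *
b=(.6156,.1737,-.0815)
x,y,_=pose(b,(0,-.064,0))[0]; plan((x,y,.35),-.0815)"
```

```text
t 25.45 tcp [0.6098 0.1037 0.4302] jawyaw -4.75 tilt deg [-0.01 -0.02] gap 0.0142 F [-0.4  0.2 -0.9]
turn wz (deg): -0.08
then shift tool cm: [0.63 0.01 8.02]
```

Emit:
carry_out(
  motion=[
    {"jaw": -1,"tx": 0.6,"ty": 0,"tz": 1,"wx": 0,"wy": 0,"wz": 0},
    {"jaw": -1,"tx": 0,"ty": 0,"tz": 2,"wx": 0,"wy": 0,"wz": 0},
    {"jaw": -1,"tx": 0,"ty": 0,"tz": 2,"wx": 0,"wy": 0,"wz": 0},
    {"jaw": -1,"tx": 0,"ty": 0,"tz": 2,"wx": 0,"wy": 0,"wz": 0},
    {"jaw": -1,"tx": 0,"ty": 0,"tz": 1,"wx": 0,"wy": 0,"wz": 0},
    {"jaw": -1,"tx": 0,"ty": 0,"tz": 0,"wx": 0,"wy": 0,"wz": 0},
    {"jaw": -1,"tx": 0,"ty": 0,"tz": 0,"wx": 0,"wy": 0,"wz": 0},
  ],
)

```text
clock: 26.32
tcp_pos: [0.6107, 0.1107, 0.351]
orientation: [0.0, 0.735, 0.678, 0.0]
wrist_force: [0.5, -0.1, -1.4]
finger_gap: 0.0145
```

```bash
python3 chk.py b3 -.064
```

```text
t 26.32 tcp [0.6107 0.1107 0.351 ] jawyaw -4.68 tilt deg [ 0.07 -0.  ] gap 0.0145 F [ 0.5 -0.1 -1.4]
then shift tool cm: [-0.08 -0.02 -0.1 ]
tip exp [0.611  0.1107 0.0803]
scene tip [275.1 175.9] entry [274.5 179.7]
top tip [213.8 196.9] entry [214.5 197.7]
```

View pics/b3scene.png

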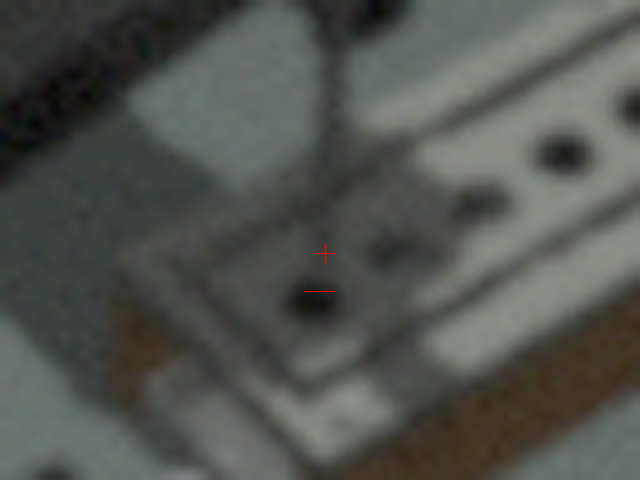

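Emit:
carry_out(
  motion=[
    {"jaw": -1,"tx": -0.1,"ty": 0,"tz": 0.7,"wx": 0,"wy": 0,"wz": 0},
    {"jaw": -1,"tx": 0,"ty": 0,"tz": 0.7,"wx": 0,"wy": 0,"wz": 0},
    {"jaw": -1,"tx": 0,"ty": 0,"tz": 0.6,"wx": 0,"wy": 0,"wz": 0},
    {"jaw": -1,"tx": 0,"ty": 0,"tz": 0.6,"wx": 0,"wy": 0,"wz": 0},
    {"jaw": -1,"tx": 0,"ty": 0,"tz": 0.6,"wx": 0,"wy": 0,"wz": 0},
    {"jaw": -1,"tx": 0,"ty": 0,"tz": 0.6,"wx": 0,"wy": 0,"wz": 0},
    {"jaw": -1,"tx": 0,"ty": 0,"tz": 0.5,"wx": 0,"wy": 0,"wz": 0},
    {"jaw": -1,"tx": 0,"ty": 0,"tz": 0.4,"wx": 0,"wy": 0,"wz": 0},
    {"jaw": -1,"tx": 0,"ty": 0,"tz": 0,"wx": 0,"wy": 0,"wz": 0},
    {"jaw": -1,"tx": 0,"ty": 0,"tz": 0,"wx": 0,"wy": 0,"wz": 0},
  ],
)

```text
clock: 27.68
tcp_pos: [0.6105, 0.1097, 0.3033]
orientation: [0.0, 0.735, 0.678, 0.0]
wrist_force: [-0.4, -0.6, -1.5]
finger_gap: 0.0145
```

```bash
python3 chk.py b4 -.064
```

```text
t 27.68 tcp [0.6105 0.1097 0.3033] jawyaw -4.67 tilt deg [ 0.02 -0.01] gap 0.0145 F [-0.4 -0.6 -1.5]
then shift tool cm: [ 0.02 -0.01 -4.87]
tip exp [0.6106 0.1097 0.0326]
scene tip [274.  186.8] entry [274.5 179.7]
top tip [215.3 198.8] entry [214.5 197.7]
```

View pics/b4scene.png

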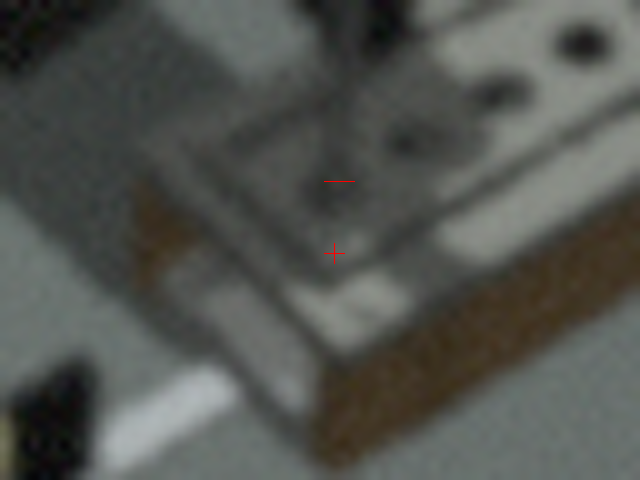

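Emit:
carry_out(
  motion=[
    {"jaw": -1,"tx": 0,"ty": 0,"tz": -1,"wx": 0,"wy": 0,"wz": 0},
    {"jaw": -1,"tx": 0,"ty": 0,"tz": -2,"wx": 0,"wy": 0,"wz": 0},
    {"jaw": -1,"tx": 0,"ty": 0,"tz": -2,"wx": 0,"wy": 0,"wz": 0},
    {"jaw": -1,"tx": 0,"ty": 0,"tz": -0.2,"wx": 0,"wy": 0,"wz": 0},
    {"jaw": -1,"tx": 2,"ty": 0,"tz": 0,"wx": 0,"wy": 0,"wz": 0},
    {"jaw": -1,"tx": 2.5,"ty": 0,"tz": 0,"wx": 0,"wy": 0,"wz": 0},
    {"jaw": -1,"tx": 2.5,"ty": 0,"tz": 0,"wx": 0,"wy": 0,"wz": 0},
    {"jaw": -1,"tx": 2,"ty": 0,"tz": 0,"wx": 0,"wy": 0,"wz": 0},
    {"jaw": -1,"tx": 0.6,"ty": 0,"tz": 0,"wx": 0,"wy": 0,"wz": 0},
    {"jaw": -1,"tx": 0,"ty": 0,"tz": 0,"wx": 0,"wy": 0,"wz": 0},
    {"jaw": -1,"tx": 0,"ty": 0,"tz": 0,"wx": 0,"wy": 0,"wz": 0},
  ],
)

```text
clock: 29.15
tcp_pos: [0.6182, 0.2048, 0.3551]
orientation: [0.0, 0.736, 0.677, -0.0]
wrist_force: [0.2, -0.3, -1.1]
finger_gap: 0.0142
```

```bash
python3 chk.py b5 .032
```

```text
t 29.15 tcp [0.6182 0.2048 0.3551] jawyaw -4.72 tilt deg [-0.01 -0.02] gap 0.0142 F [ 0.2 -0.3 -1.1]
then shift tool cm: [ 0.08 -0.01  0.31]
tip exp [0.6181 0.2047 0.0844]
scene tip [299.7 160.3] entry [299.3 165. ]
top tip [183.7 195.3] entry [184.4 196.1]
```

View pics/b5scene.png

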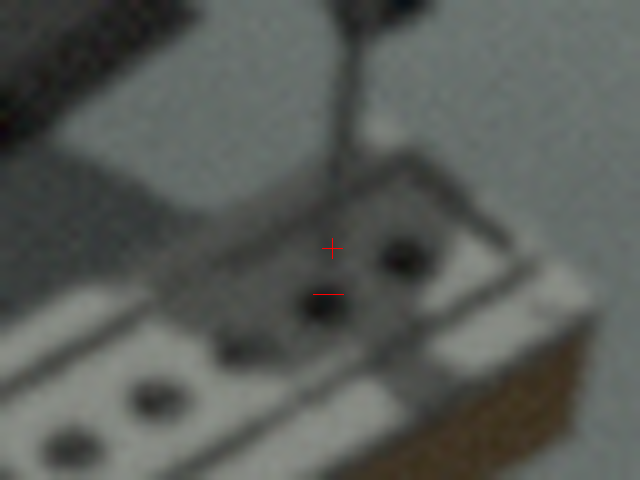

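Emit:
carry_out(
  motion=[
    {"jaw": -1,"tx": 0.1,"ty": 0,"tz": 1.1,"wx": 0,"wy": 0,"wz": 0},
    {"jaw": -1,"tx": 0,"ty": 0,"tz": 0.7,"wx": 0,"wy": 0,"wz": 0},
    {"jaw": -1,"tx": 0,"ty": 0,"tz": 0.6,"wx": 0,"wy": 0,"wz": 0},
    {"jaw": -1,"tx": 0,"ty": 0,"tz": 0.6,"wx": 0,"wy": 0,"wz": 0},
    {"jaw": -1,"tx": 0,"ty": 0,"tz": 0.6,"wx": 0,"wy": 0,"wz": 0},
    {"jaw": -1,"tx": 0,"ty": 0,"tz": 0.6,"wx": 0,"wy": 0,"wz": 0},
    {"jaw": -1,"tx": 0,"ty": 0,"tz": 0.6,"wx": 0,"wy": 0,"wz": 0},
    {"jaw": -1,"tx": 0,"ty": 0,"tz": 0.4,"wx": 0,"wy": 0,"wz": 0},
    {"jaw": -1,"tx": 0,"ty": 0,"tz": 0,"wx": 0,"wy": 0,"wz": 0},
    {"jaw": -1,"tx": 0,"ty": 0,"tz": 0,"wx": 0,"wy": 0,"wz": 0},
  ],
)

```text
clock: 30.5
tcp_pos: [0.6185, 0.2064, 0.3035]
orientation: [0.0, 0.735, 0.678, 0.0]
wrist_force: [0.1, 0.4, -1.6]
finger_gap: 0.0146
```

Emit:
carry_out(
  motion=[
    {"jaw": -1,"tx": 0,"ty": 0,"tz": -1,"wx": 0,"wy": 0,"wz": 0},
    {"jaw": -1,"tx": 0,"ty": 0,"tz": -2,"wx": 0,"wy": 0,"wz": 0},
    {"jaw": -1,"tx": 0,"ty": 0,"tz": -2,"wx": 0,"wy": 0,"wz": 0},
    {"jaw": -1,"tx": 0,"ty": 0,"tz": -0.2,"wx": 0,"wy": 0,"wz": 0},
    {"jaw": -1,"tx": 1,"ty": 0,"tz": 0,"wx": 0,"wy": 0,"wz": 0},
    {"jaw": -1,"tx": 1.5,"ty": 0,"tz": 0,"wx": 0,"wy": 0,"wz": 0},
    {"jaw": -1,"tx": 0.7,"ty": 0,"tz": 0,"wx": 0,"wy": 0,"wz": 0},
    {"jaw": -1,"tx": 0,"ty": 0,"tz": 0,"wx": 0,"wy": 0,"wz": 0},
    {"jaw": -1,"tx": 0,"ty": 0,"tz": 0,"wx": 0,"wy": 0,"wz": 0},
  ],
)

```text
clock: 31.62
tcp_pos: [0.6208, 0.2384, 0.3548]
orientation: [-0.0, 0.735, 0.678, -0.0]
wrist_force: [0.2, -0.4, -0.9]
finger_gap: 0.0143
```

```bash
python3 chk.py b6 .064
```

```text
t 31.62 tcp [0.6208 0.2384 0.3548] jawyaw -4.66 tilt deg [-0.03 -0.02] gap 0.0143 F [ 0.2 -0.4 -0.9]
then shift tool cm: [-0.09  0.01  0.28]
tip exp [0.6207 0.2383 0.0841]
scene tip [308.2 155.4] entry [307.3 160.3]
top tip [173.  194.8] entry [174.3 195.5]
```

View pics/b6scene.png

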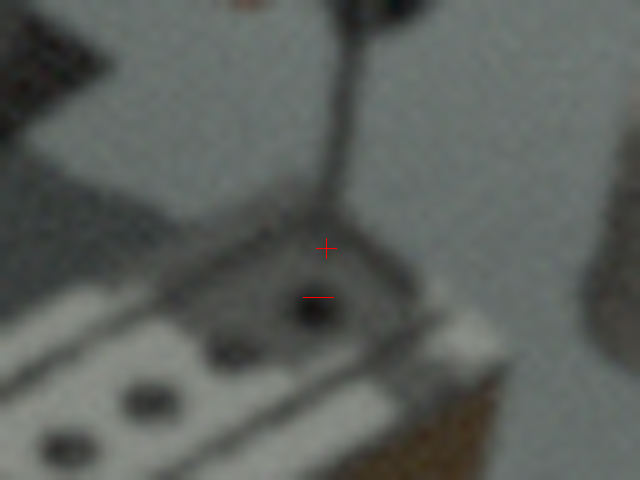

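Emit:
carry_out(
  motion=[
    {"jaw": -1,"tx": -0.1,"ty": 0,"tz": 1.1,"wx": 0,"wy": 0,"wz": 0},
    {"jaw": -1,"tx": 0,"ty": 0,"tz": 0.7,"wx": 0,"wy": 0,"wz": 0},
    {"jaw": -1,"tx": 0,"ty": 0,"tz": 0.6,"wx": 0,"wy": 0,"wz": 0},
    {"jaw": -1,"tx": 0,"ty": 0,"tz": 0.6,"wx": 0,"wy": 0,"wz": 0},
    {"jaw": -1,"tx": 0,"ty": 0,"tz": 0.6,"wx": 0,"wy": 0,"wz": 0},
    {"jaw": -1,"tx": 0,"ty": 0,"tz": 0.6,"wx": 0,"wy": 0,"wz": 0},
    {"jaw": -1,"tx": 0,"ty": 0,"tz": 0.6,"wx": 0,"wy": 0,"wz": 0},
    {"jaw": -1,"tx": 0,"ty": 0,"tz": 0.4,"wx": 0,"wy": 0,"wz": 0},
    {"jaw": -1,"tx": 0,"ty": 0,"tz": 0,"wx": 0,"wy": 0,"wz": 0},
    {"jaw": -1,"tx": 0,"ty": 0,"tz": 0,"wx": 0,"wy": 0,"wz": 0},
  ],
)

```text
clock: 32.98
tcp_pos: [0.6212, 0.2373, 0.3037]
orientation: [0.0, 0.735, 0.678, 0.001]
wrist_force: [0.9, -0.2, -1.2]
finger_gap: 0.0141
```

Emit:
carry_out(
  motion=[
    {"jaw": -1,"tx": 0,"ty": 0,"tz": -1,"wx": 0,"wy": 0,"wz": 0},
    {"jaw": -1,"tx": 0,"ty": 0,"tz": -2.5,"wx": 0,"wy": 0,"wz": 0},
    {"jaw": -1,"tx": 0,"ty": 0,"tz": -2.5,"wx": 0,"wy": 0,"wz": 0},
    {"jaw": -1,"tx": 0,"ty": 0,"tz": -2.5,"wx": 0,"wy": 0,"wz": 0},
    {"jaw": -1,"tx": 0,"ty": 0,"tz": -2.5,"wx": 0,"wy": 0,"wz": 0},
    {"jaw": -1,"tx": -3,"ty": -1,"tz": -1.5,"wx": 0,"wy": 0,"wz": 0},
    {"jaw": -1,"tx": -3.5,"ty": -1,"tz": 0,"wx": 0,"wy": 0,"wz": 0},
    {"jaw": -1,"tx": -3.5,"ty": -1,"tz": 0,"wx": 0,"wy": 0,"wz": 0},
    {"jaw": -1,"tx": -3.5,"ty": -1,"tz": 0,"wx": 0,"wy": 0,"wz": 0},
    {"jaw": -1,"tx": -3.5,"ty": -1,"tz": 0,"wx": 0,"wy": 0,"wz": 0},
    {"jaw": -1,"tx": -3.5,"ty": -1,"tz": 0,"wx": 0,"wy": 0,"wz": 0},
    {"jaw": -1,"tx": -3.5,"ty": -1,"tz": 0,"wx": 0,"wy": 0,"wz": 0},
    {"jaw": -1,"tx": -3.5,"ty": -1,"tz": 0,"wx": 0,"wy": 0,"wz": 0},
    {"jaw": -1,"tx": -3.5,"ty": -1,"tz": 0,"wx": 0,"wy": 0,"wz": 0},
    {"jaw": -1,"tx": 0,"ty": 0,"tz": 0,"wx": 0,"wy": 0,"wz": 0},
  ],
)

```text
clock: 34.85
tcp_pos: [0.5052, -0.0661, 0.4295]
orientation: [0.001, 0.737, 0.676, 0.0]
wrist_force: [-0.2, -0.4, -0.9]
finger_gap: 0.0142
```

```bash
python3 -c "
from h import *
plan((.4285,-.253,.432),-.0815)
im=shot('scene','b7',(170,85,360,225),4)
im=shot('top','b7t',(150,150,310,270),5)
"
```

```text
t 34.85 tcp [ 0.5052 -0.0661  0.4295] jawyaw -4.88 tilt deg [ 0.1  -0.05] gap 0.0142 F [-0.2 -0.4 -0.9]
turn wz (deg): -0.21
then shift tool cm: [-19.26  -6.12  -0.24]
```

View pics/b7.png

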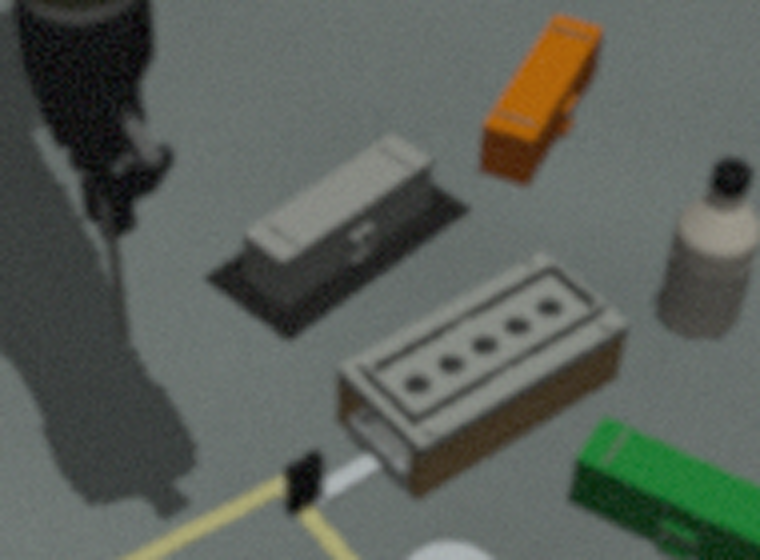

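View pics/b7t.png

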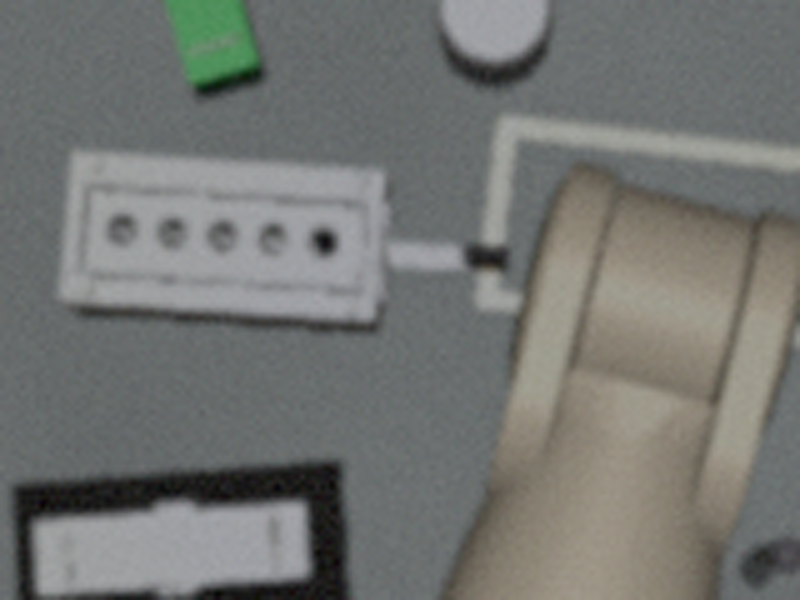

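```bash
python3 -c "
from h import *
b=(.6156,.1737,-.0815)
for n,f in (('top','b7t'),('scene','b7'),('scene','a4')):
    im=cv2.cvtColor(cv2.imread(f'pics/{f}_raw.png'),cv2.COLOR_BGR2GRAY).astype(np.float32)
    print(f,[ (round(float(im[int(v)-2:int(v)+4,int(u)-2:int(u)+4].min())),round(float(im[int(v)-2:int(v)+4,int(u)-2:int(u)+4].mean()))) for u,v in w2p(n,pose(b,[(0,y,.062) for y in (-.064,-.032,0,.032,.064)]))])
for n,f in (('top','b7t'),('scene','b7')):
    im=cv2.imread(f'pics/{f}_raw.png'); u,v=w2p(n,[.616,.1739,.062])[0].astype(int); crop(im,'y'+n,(u-30,v-20,u+30,v+20),12)
"
```

```text
b7t [(20, 92), (81, 123), (84, 118), (80, 118), (80, 116)]
b7 [(55, 92), (54, 93), (52, 94), (53, 97), (51, 98)]
a4 [(30, 80), (48, 90), (46, 92), (27, 86), (35, 89)]
```

View pics/ytop.png

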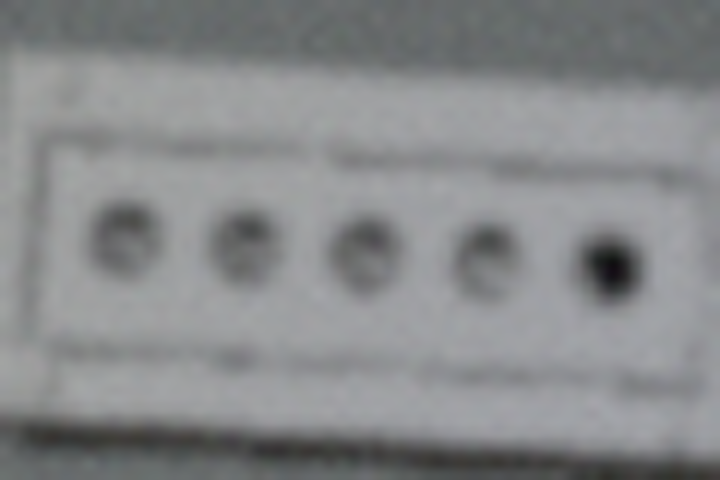

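View pics/yscene.png

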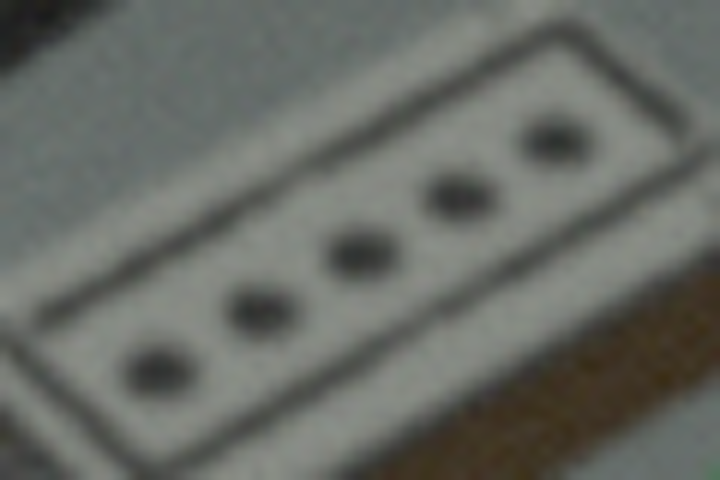

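```bash
python3 -c "
from h import *
im=cv2.imread('pics/b7_raw.png')
s,p,R=st(); tip=p+R[:,2]*(.2807-.010)
u,v=w2p('scene',tip)[0]; print(u,v)
crop(im,'b8',(int(u)-20,int(v)-25,int(u)+20,int(v)+15),14,[[(u-1,v),(u+1,v)],[(u,v-1),(u,v+1)]])
b=(.6156,.1737,-.0815)
x,y,_=pose(b,(0,-.064,0))[0]; plan((x,y,.43),-.0815)
"
```

```text
201.74785029351474 167.2326031383594
t 34.95 tcp [ 0.5058 -0.0644  0.4292] jawyaw -4.73 tilt deg [ 0.1  -0.01] gap 0.0146 F [ 0.4  0.2 -1.5]
turn wz (deg): -0.06
then shift tool cm: [18.23  9.   -0.07]
```

View pics/b8.png

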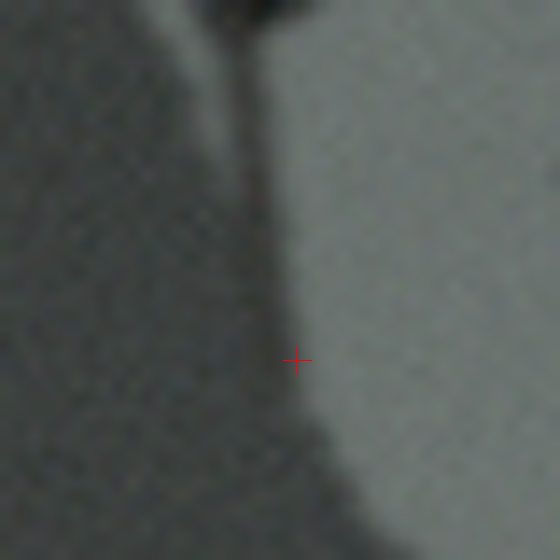

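Emit:
carry_out(
  motion=[
    {"jaw": -1,"tx": 2,"ty": 1,"tz": 0,"wx": 0,"wy": 0,"wz": 0},
    {"jaw": -1,"tx": 3.5,"ty": 2,"tz": 0,"wx": 0,"wy": 0,"wz": 0},
    {"jaw": -1,"tx": 4,"ty": 2,"tz": 0,"wx": 0,"wy": 0,"wz": 0},
    {"jaw": -1,"tx": 4,"ty": 2,"tz": 0,"wx": 0,"wy": 0,"wz": 0},
    {"jaw": -1,"tx": 3,"ty": 1.5,"tz": 0,"wx": 0,"wy": 0,"wz": 0},
    {"jaw": -1,"tx": 1.7,"ty": 0.5,"tz": 1,"wx": 0,"wy": 0,"wz": 0},
    {"jaw": -1,"tx": 0,"ty": 0,"tz": 3,"wx": 0,"wy": 0,"wz": 0},
    {"jaw": -1,"tx": 0,"ty": 0,"tz": 3,"wx": 0,"wy": 0,"wz": 0},
    {"jaw": -1,"tx": 0,"ty": 0,"tz": 1,"wx": 0,"wy": 0,"wz": 0},
    {"jaw": -1,"tx": 0,"ty": 0,"tz": 0,"wx": 0,"wy": 0,"wz": 0},
    {"jaw": -1,"tx": 0,"ty": 0,"tz": 0,"wx": 0,"wy": 0,"wz": 0},
  ],
)

```text
clock: 36.33
tcp_pos: [0.6107, 0.1097, 0.3496]
orientation: [0.001, 0.735, 0.678, 0.001]
wrist_force: [-0.2, 0.1, -0.5]
finger_gap: 0.0145
```

```bash
python3 chk.py b9 -.064
```

```text
t 36.33 tcp [0.6107 0.1097 0.3496] jawyaw -4.68 tilt deg [ 0.13 -0.  ] gap 0.0145 F [-0.2  0.1 -0.5]
then shift tool cm: [ 0.02 -0.03 -0.24]
tip exp [0.6113 0.1097 0.0789]
scene tip [274.9 176.4] entry [274.5 179.7]
top tip [214.2 196.8] entry [214.5 197.7]
```

View pics/b9scene.png

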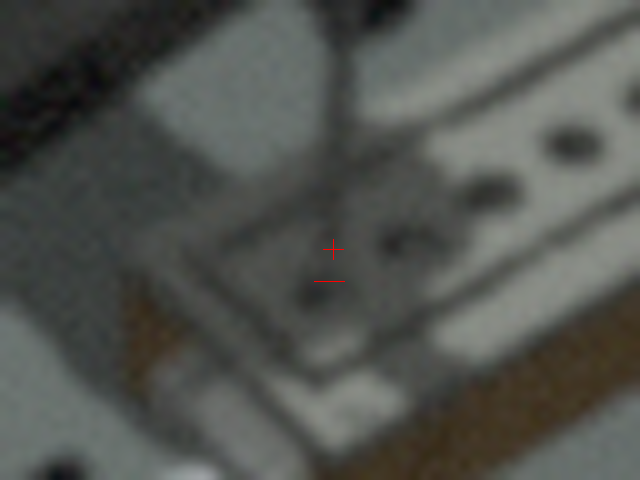

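Emit:
carry_out(
  motion=[
    {"jaw": -1,"tx": 0,"ty": 0,"tz": 1,"wx": 0,"wy": 0,"wz": 0},
    {"jaw": -1,"tx": 0,"ty": 0,"tz": 1,"wx": 0,"wy": 0,"wz": 0},
    {"jaw": -1,"tx": 0,"ty": 0,"tz": 0.8,"wx": 0,"wy": 0,"wz": 0},
    {"jaw": -1,"tx": 0,"ty": 0,"tz": 0.6,"wx": 0,"wy": 0,"wz": 0},
    {"jaw": -1,"tx": 0,"ty": 0,"tz": 0.6,"wx": 0,"wy": 0,"wz": 0},
    {"jaw": -1,"tx": 0,"ty": 0,"tz": 0.6,"wx": 0,"wy": 0,"wz": 0},
    {"jaw": -1,"tx": 0,"ty": 0,"tz": 0.4,"wx": 0,"wy": 0,"wz": 0},
    {"jaw": -1,"tx": 0,"ty": 0,"tz": 0,"wx": 0,"wy": 0,"wz": 0},
    {"jaw": -1,"tx": 0,"ty": 0,"tz": 0,"wx": 0,"wy": 0,"wz": 0},
  ],
)

```text
clock: 37.55
tcp_pos: [0.6105, 0.1098, 0.2984]
orientation: [0.0, 0.735, 0.678, 0.0]
wrist_force: [-0.2, 0.6, -1.2]
finger_gap: 0.0144
```

Emit:
carry_out(
  motion=[
    {"jaw": -1,"tx": 0,"ty": 0,"tz": -1,"wx": 0,"wy": 0,"wz": 0},
    {"jaw": -1,"tx": 0,"ty": 0,"tz": -2.5,"wx": 0,"wy": 0,"wz": 0},
    {"jaw": -1,"tx": 0,"ty": 0,"tz": -2.5,"wx": 0,"wy": 0,"wz": 0},
    {"jaw": -1,"tx": 0,"ty": 0,"tz": -2.5,"wx": 0,"wy": 0,"wz": 0},
    {"jaw": -1,"tx": 0,"ty": 0,"tz": -3,"wx": 0,"wy": 0,"wz": 0},
    {"jaw": -1,"tx": -3,"ty": -1.5,"tz": -1.5,"wx": 0,"wy": 0,"wz": 0},
    {"jaw": -1,"tx": -3.5,"ty": -1.8,"tz": 0,"wx": 0,"wy": 0,"wz": 0},
    {"jaw": -1,"tx": -3.5,"ty": -1.8,"tz": 0,"wx": 0,"wy": 0,"wz": 0},
    {"jaw": -1,"tx": -3.5,"ty": -1.8,"tz": 0,"wx": 0,"wy": 0,"wz": 0},
    {"jaw": -1,"tx": -3.5,"ty": -1.8,"tz": 0,"wx": 0,"wy": 0,"wz": 0},
    {"jaw": -1,"tx": 0,"ty": 0,"tz": 0,"wx": 0,"wy": 0,"wz": 0},
  ],
)

```text
clock: 38.92
tcp_pos: [0.5087, -0.0542, 0.4296]
orientation: [0.001, 0.737, 0.676, 0.0]
wrist_force: [0.0, -0.4, -2.0]
finger_gap: 0.0145
```

```bash
python3 -c "
from h import *
plan((.4285,-.253,.432),-.0815)
im=shot('top','c1',(165,165,235,220),10)
im=shot('scene','c1s',(100,90,300,240),4)
"
```

```text
t 38.92 tcp [ 0.5087 -0.0542  0.4296] jawyaw -4.87 tilt deg [ 0.08 -0.05] gap 0.0145 F [ 0.  -0.4 -2. ]
turn wz (deg): -0.2
then shift tool cm: [-20.46  -6.37  -0.24]
```

View pics/c1.png

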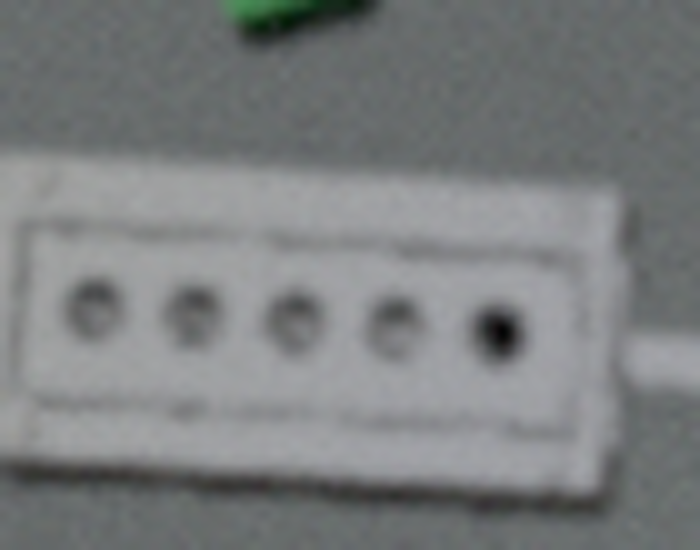

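View pics/c1s.png

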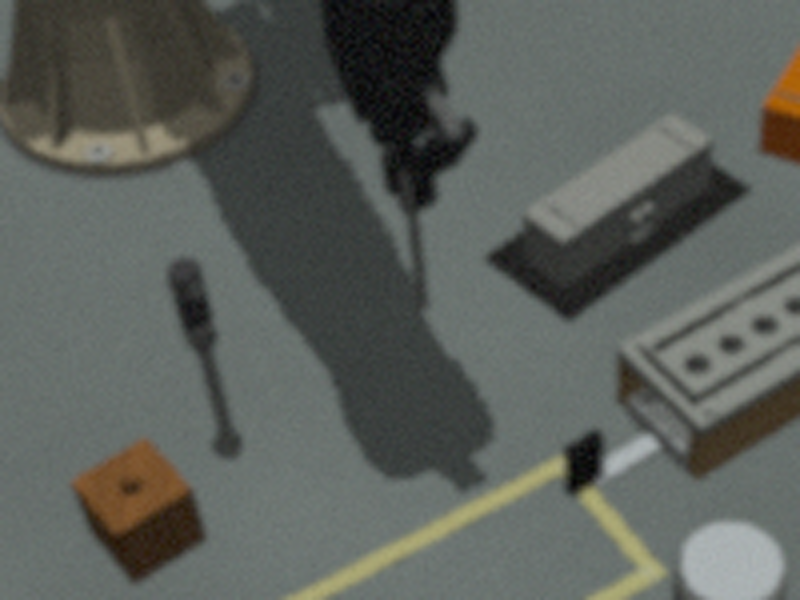

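Emit:
carry_out(
  motion=[
    {"jaw": -1,"tx": -2,"ty": 0,"tz": 0,"wx": 0,"wy": 0,"wz": -0.2},
    {"jaw": -1,"tx": -3.5,"ty": 0,"tz": 0,"wx": 0,"wy": 0,"wz": 0},
    {"jaw": -1,"tx": -3.5,"ty": 0,"tz": 0,"wx": 0,"wy": 0,"wz": 0},
    {"jaw": -1,"tx": -3.5,"ty": -1,"tz": 0,"wx": 0,"wy": 0,"wz": 0},
    {"jaw": -1,"tx": -3.5,"ty": -1.5,"tz": 0,"wx": 0,"wy": 0,"wz": 0},
    {"jaw": -1,"tx": -3,"ty": -2.4,"tz": 0,"wx": 0,"wy": 0,"wz": 0},
    {"jaw": -1,"tx": -1.5,"ty": -1.5,"tz": 0,"wx": 0,"wy": 0,"wz": 0},
    {"jaw": -1,"tx": 0,"ty": 0,"tz": 0,"wx": 0,"wy": 0,"wz": 0},
    {"jaw": -1,"tx": 0,"ty": 0,"tz": 0,"wx": 0,"wy": 0,"wz": 0},
  ],
)

```text
clock: 40.15
tcp_pos: [0.4307, -0.2514, 0.4284]
orientation: [0.0, 0.734, 0.679, 0.0]
wrist_force: [0.9, -0.5, -1.5]
finger_gap: 0.0142
```

```bash
python3 -c "
from h import *
plan((.4284,-.2527,.36),-.0815)
"
```

```text
t 40.15 tcp [ 0.4307 -0.2514  0.4284] jawyaw -4.41 tilt deg [ 0.04 -0.  ] gap 0.0142 F [ 0.9 -0.5 -1.5]
turn wz (deg): 0.26
then shift tool cm: [-0.15 -0.23  6.84]
```

Emit:
carry_out(
  motion=[
    {"jaw": -1,"tx": -0.15,"ty": -0.2,"tz": 1,"wx": 0,"wy": 0,"wz": 0},
    {"jaw": -1,"tx": 0,"ty": 0,"tz": 2,"wx": 0,"wy": 0,"wz": 0},
    {"jaw": -1,"tx": 0,"ty": 0,"tz": 2,"wx": 0,"wy": 0,"wz": 0},
    {"jaw": -1,"tx": 0,"ty": 0,"tz": 1.3,"wx": 0,"wy": 0,"wz": 0},
    {"jaw": -1,"tx": 0,"ty": 0,"tz": 0,"wx": 0,"wy": 0,"wz": 0},
    {"jaw": -1,"tx": 0,"ty": 0,"tz": 0,"wx": 0,"wy": 0,"wz": 0},
  ],
)

```text
clock: 40.9
tcp_pos: [0.4281, -0.2533, 0.3657]
orientation: [0.0, 0.734, 0.679, 0.0]
wrist_force: [-0.2, 0.1, -1.9]
finger_gap: 0.014
```

```bash
python3 -c "
from h import *
plan((.4284,-.2527,.28),-.0815)
s,p,R=st(); tip=p+R[:,2]*(.2807-.010); print(tip)
for n,f in (('scene','c2'),('top','c2t')):
  u,v=w2p(n,tip)[0];print(u,v)
  shot(n,f,(int(u)-32,int(v)-24,int(u)+32,int(v)+24),12,[[(u-1,v),(u+1,v)],[(u,v-1),(u,v+1)]])
"
```

```text
t 40.9 tcp [ 0.4281 -0.2533  0.3657] jawyaw -4.46 tilt deg [ 0.04 -0.04] gap 0.014 F [-0.2  0.1 -1.9]
turn wz (deg): 0.21
then shift tool cm: [0.07 0.02 8.57]
[ 0.42831224 -0.25349227  0.09501566]
129.84784641202262 202.375480333094
333.11727079137074 252.2207944261136
```

View pics/c2.png

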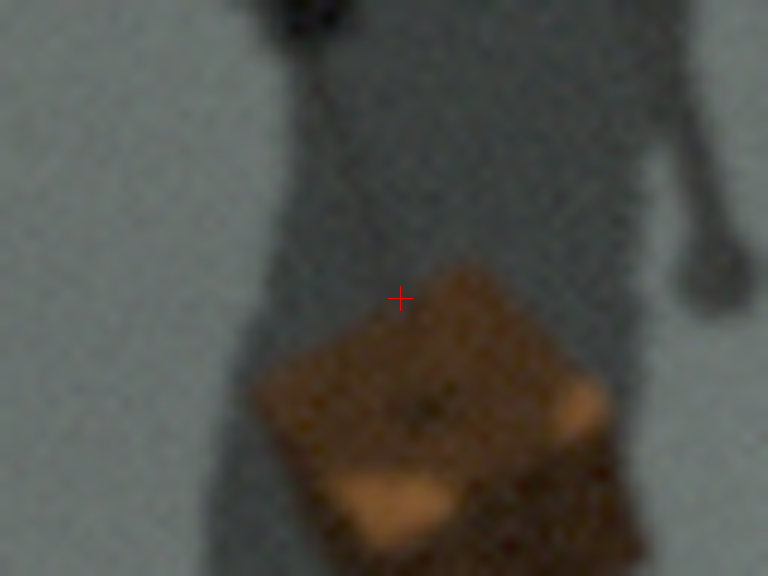

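View pics/c2t.png

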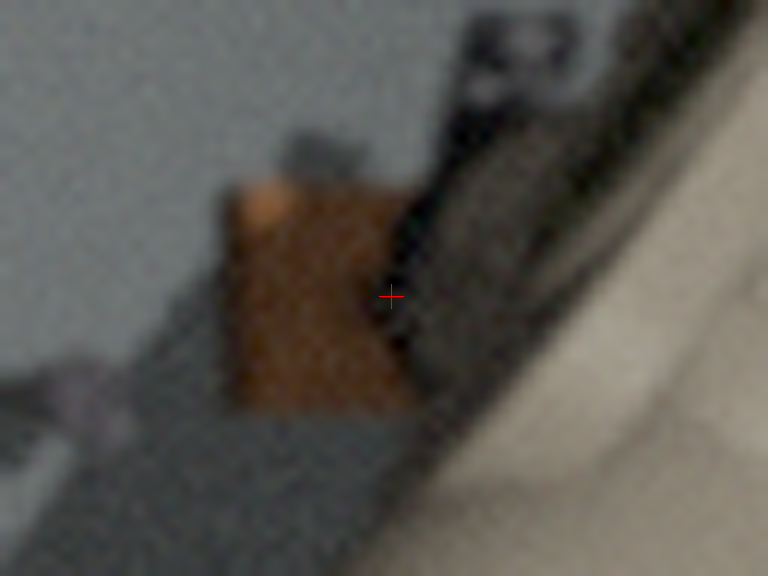

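Emit:
carry_out(
  motion=[
    {"jaw": -1,"tx": 0.05,"ty": 0,"tz": 1.5,"wx": 0,"wy": 0,"wz": 0},
    {"jaw": -1,"tx": 0,"ty": 0,"tz": 1.5,"wx": 0,"wy": 0,"wz": 0},
    {"jaw": -1,"tx": 0,"ty": 0,"tz": 0.8,"wx": 0,"wy": 0,"wz": 0},
    {"jaw": -1,"tx": 0,"ty": 0,"tz": 0.7,"wx": 0,"wy": 0,"wz": 0},
    {"jaw": -1,"tx": 0,"ty": 0,"tz": 0,"wx": 0,"wy": 0,"wz": 0},
    {"jaw": -1,"tx": 0,"ty": 0,"tz": 0,"wx": 0,"wy": 0,"wz": 0},
  ],
)

```text
clock: 41.75
tcp_pos: [0.4279, -0.2529, 0.3204]
orientation: [0.0, 0.734, 0.679, -0.0]
wrist_force: [0.1, -0.4, -0.9]
finger_gap: 0.0141
```

```bash
python3 -c "
from h import *
plan((.4284,-.2527,.28),-.0815)
"
```

```text
t 41.75 tcp [ 0.4279 -0.2529  0.3204] jawyaw -4.47 tilt deg [ 0.01 -0.02] gap 0.0141 F [ 0.1 -0.4 -0.9]
turn wz (deg): 0.2
then shift tool cm: [0.02 0.05 4.04]
```

Emit:
carry_out(
  motion=[
    {"jaw": -1,"tx": 0,"ty": 0.05,"tz": 0.8,"wx": 0,"wy": 0,"wz": 0},
    {"jaw": -1,"tx": 0,"ty": 0,"tz": 0.8,"wx": 0,"wy": 0,"wz": 0},
    {"jaw": -1,"tx": 0,"ty": 0,"tz": 0.8,"wx": 0,"wy": 0,"wz": 0},
    {"jaw": -1,"tx": 0,"ty": 0,"tz": 0.8,"wx": 0,"wy": 0,"wz": 0},
    {"jaw": -1,"tx": 0,"ty": 0,"tz": 0.5,"wx": 0,"wy": 0,"wz": 0},
    {"jaw": -1,"tx": 0,"ty": 0,"tz": 0.2,"wx": 0,"wy": 0,"wz": 0},
    {"jaw": -1,"tx": 0,"ty": 0,"tz": 0,"wx": 0,"wy": 0,"wz": 0},
  ],
)

```text
clock: 42.62
tcp_pos: [0.4284, -0.2529, 0.2812]
orientation: [0.0, 0.734, 0.679, -0.0]
wrist_force: [0.6, -0.2, -1.3]
finger_gap: 0.0144
```

```bash
python3 -c "
from h import *
plan((.4284,-.2527,.28),-.0815)
"
```

```text
t 42.62 tcp [ 0.4284 -0.2529  0.2812] jawyaw -4.47 tilt deg [ 0.01 -0.01] gap 0.0144 F [ 0.6 -0.2 -1.3]
turn wz (deg): 0.2
then shift tool cm: [ 0.02 -0.    0.12]
```

Drift is back in its hole; release and rise.

Emit:
carry_out(
  motion=[
    {"jaw": 1,"tx": 0,"ty": 0,"tz": 0,"wx": 0,"wy": 0,"wz": 0},
    {"jaw": 1,"tx": 0,"ty": 0,"tz": 0,"wx": 0,"wy": 0,"wz": 0},
    {"jaw": 1,"tx": 0,"ty": 0,"tz": 0,"wx": 0,"wy": 0,"wz": 0},
    {"jaw": 1,"tx": 0,"ty": 0,"tz": 0,"wx": 0,"wy": 0,"wz": 0},
    {"jaw": 1,"tx": 0,"ty": 0,"tz": -1,"wx": 0,"wy": 0,"wz": 0},
    {"jaw": 1,"tx": 0,"ty": 0,"tz": -3,"wx": 0,"wy": 0,"wz": 0},
    {"jaw": 1,"tx": 0,"ty": 0,"tz": -3.5,"wx": 0,"wy": 0,"wz": 0},
    {"jaw": 1,"tx": 0,"ty": 0,"tz": -3.5,"wx": 0,"wy": 0,"wz": 0},
    {"jaw": 1,"tx": 0,"ty": 0,"tz": -3.5,"wx": 0,"wy": 0,"wz": 0},
    {"jaw": 1,"tx": 2,"ty": 2,"tz": 0,"wx": 0,"wy": 0,"wz": 0},
    {"jaw": 1,"tx": 4,"ty": 2,"tz": 0,"wx": 0,"wy": 0,"wz": 0},
    {"jaw": 1,"tx": 4,"ty": 2,"tz": 0,"wx": 0,"wy": 0,"wz": 0},
    {"jaw": 1,"tx": 4,"ty": 2,"tz": 0,"wx": 0,"wy": 0,"wz": 0},
    {"jaw": 1,"tx": 0,"ty": 0,"tz": 0,"wx": 0,"wy": 0,"wz": 0},
  ],
)

```text
clock: 44.38
tcp_pos: [0.5199, -0.1172, 0.4268]
orientation: [0.0, 0.733, 0.681, 0.0]
wrist_force: [-0.1, -0.1, 0.1]
finger_gap: 0.0851
```

```bash
python3 -c "
from h import *
plan((.6027,.0079,.40),-.0815)
im=shot('scene','c3',(100,90,300,240),4)
im=shot('top','c3t',(150,130,350,280),4)
"
```

```text
t 44.38 tcp [ 0.5199 -0.1172  0.4268] jawyaw -4.22 tilt deg [0.05 0.  ] gap 0.0851 F [-0.1 -0.1  0.1]
turn wz (deg): 0.45
then shift tool cm: [13.14  7.23  2.69]
```

View pics/c3.png

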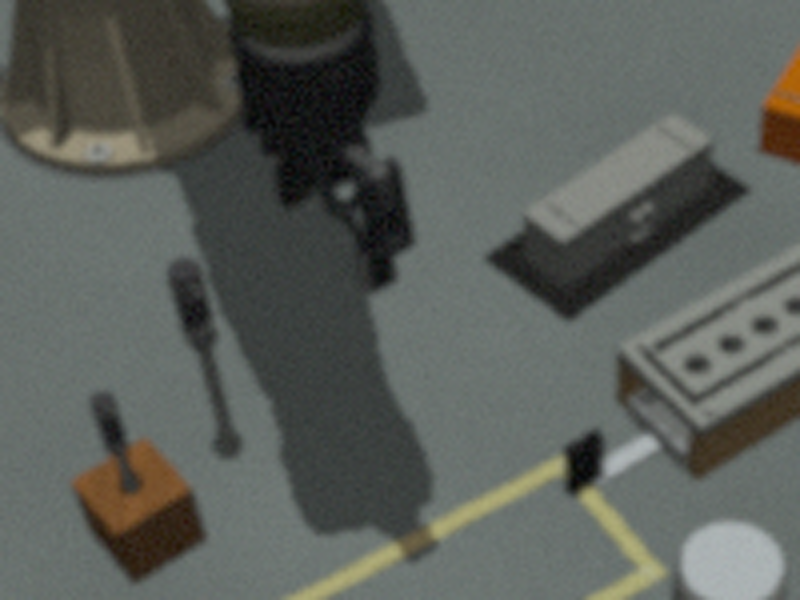

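View pics/c3t.png

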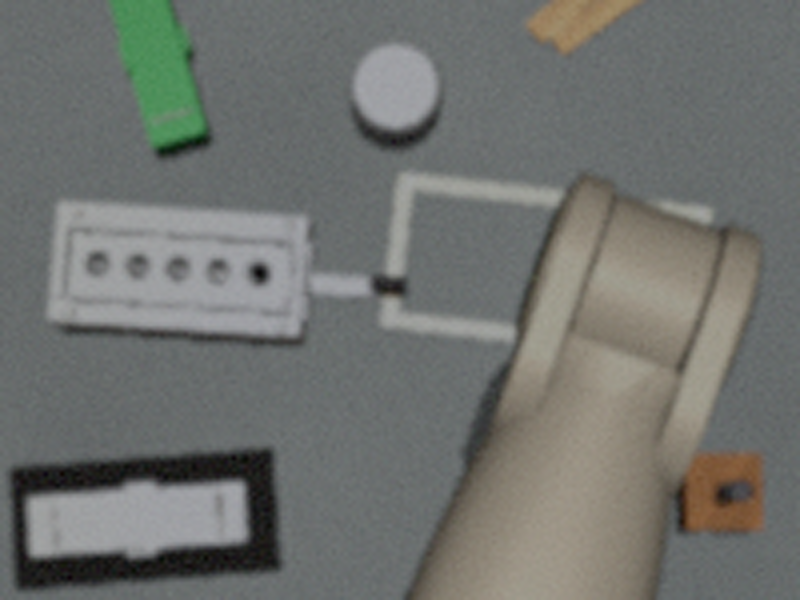

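Emit:
carry_out(
  motion=[
    {"jaw": 1,"tx": 3,"ty": 1.7,"tz": 0,"wx": 0,"wy": 0,"wz": 0.4},
    {"jaw": 1,"tx": 4,"ty": 2.2,"tz": 0,"wx": 0,"wy": 0,"wz": 0},
    {"jaw": 1,"tx": 4,"ty": 2.2,"tz": 0,"wx": 0,"wy": 0,"wz": 0},
    {"jaw": 1,"tx": 2.1,"ty": 1.1,"tz": 2,"wx": 0,"wy": 0,"wz": 0},
    {"jaw": 1,"tx": 0,"ty": 0,"tz": 4,"wx": 0,"wy": 0,"wz": 0},
    {"jaw": 1,"tx": 0,"ty": 0,"tz": 4,"wx": 0,"wy": 0,"wz": 0},
    {"jaw": 1,"tx": 0,"ty": 0,"tz": 4,"wx": 0,"wy": 0,"wz": 0},
    {"jaw": 1,"tx": 0,"ty": 0,"tz": 0,"wx": 0,"wy": 0,"wz": 0},
    {"jaw": 1,"tx": 0,"ty": 0,"tz": 0,"wx": 0,"wy": 0,"wz": 0},
  ],
)

```text
clock: 45.6
tcp_pos: [0.6018, 0.0042, 0.2871]
orientation: [0.0, 0.737, 0.676, 0.0]
wrist_force: [0.2, -0.6, 0.9]
finger_gap: 0.0853
```

```bash
python3 -c "
from h import *
plan((.6027,.0079,.187),-.0815)
im=shot('scene','c4',(150,90,310,210),5)
"
```

```text
t 45.6 tcp [0.6018 0.0042 0.2871] jawyaw -4.94 tilt deg [ 0.04 -0.02] gap 0.0853 F [ 0.2 -0.6  0.9]
turn wz (deg): -0.27
then shift tool cm: [ 0.38  0.05 10.01]
```

View pics/c4.png

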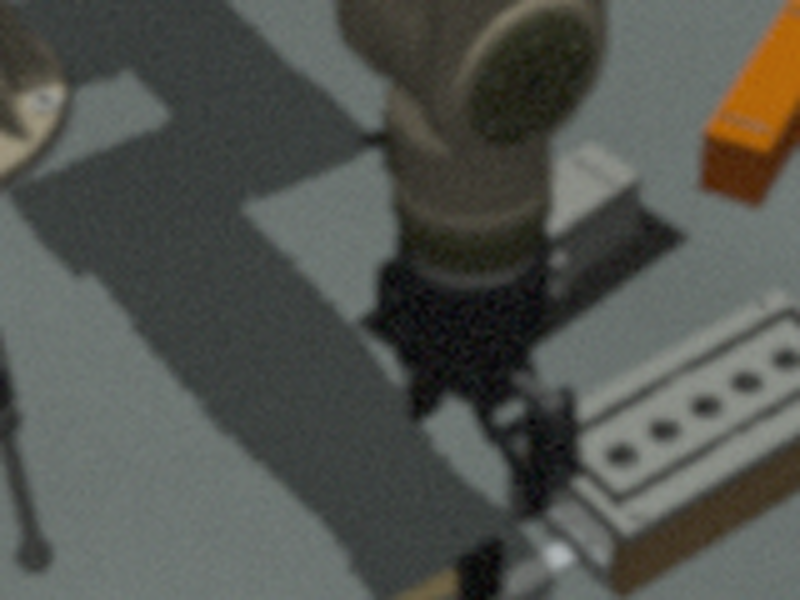

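Emit:
carry_out(
  motion=[
    {"jaw": 1,"tx": 0.4,"ty": 0,"tz": 2,"wx": 0,"wy": 0,"wz": -0.3},
    {"jaw": 1,"tx": 0,"ty": 0,"tz": 2.5,"wx": 0,"wy": 0,"wz": 0},
    {"jaw": 1,"tx": 0,"ty": 0,"tz": 2.5,"wx": 0,"wy": 0,"wz": 0},
    {"jaw": 1,"tx": 0,"ty": 0,"tz": 2,"wx": 0,"wy": 0,"wz": 0},
    {"jaw": 1,"tx": 0,"ty": 0,"tz": 1,"wx": 0,"wy": 0,"wz": 0},
    {"jaw": 1,"tx": 0,"ty": 0,"tz": 0,"wx": 0,"wy": 0,"wz": 0},
    {"jaw": 1,"tx": 0,"ty": 0,"tz": 0,"wx": 0,"wy": 0,"wz": 0},
    {"jaw": -1,"tx": 0,"ty": 0,"tz": 0,"wx": 0,"wy": 0,"wz": 0},
    {"jaw": -1,"tx": 0,"ty": 0,"tz": 0,"wx": 0,"wy": 0,"wz": 0},
    {"jaw": -1,"tx": 0,"ty": 0,"tz": 0,"wx": 0,"wy": 0,"wz": 0},
    {"jaw": -1,"tx": 0,"ty": 0,"tz": 0,"wx": 0,"wy": 0,"wz": 0},
    {"jaw": -1,"tx": 0,"ty": 0,"tz": 0,"wx": 0,"wy": 0,"wz": 0},
    {"jaw": -1,"tx": 0,"ty": 0,"tz": 0,"wx": 0,"wy": 0,"wz": 0},
  ],
  force=50,
)

```text
clock: 47.28
tcp_pos: [0.6022, 0.009, 0.1863]
orientation: [0.0, 0.735, 0.678, 0.0]
wrist_force: [0.0, -0.0, 0.4]
finger_gap: 0.0093
```

```bash
python3 -c "
from h import *
plan((.5832,-.229,.187),-.0815)
"
```

```text
t 47.27 tcp [0.6022 0.009  0.1863] jawyaw -4.59 tilt deg [ 0.03 -0.01] gap 0.0093 F [ 0.  -0.   0.4]
turn wz (deg): 0.08
then shift tool cm: [-23.87   0.04  -0.07]
```

Emit:
carry_out(
  motion=[
    {"jaw": -1,"tx": -0.5,"ty": 0,"tz": 0,"wx": 0,"wy": 0,"wz": 0},
    {"jaw": -1,"tx": -1,"ty": 0,"tz": 0,"wx": 0,"wy": 0,"wz": 0},
    {"jaw": -1,"tx": -1.5,"ty": 0,"tz": 0,"wx": 0,"wy": 0,"wz": 0},
    {"jaw": -1,"tx": -1.5,"ty": 0,"tz": 0,"wx": 0,"wy": 0,"wz": 0},
    {"jaw": -1,"tx": -1.5,"ty": 0,"tz": 0,"wx": 0,"wy": 0,"wz": 0},
    {"jaw": -1,"tx": -1.5,"ty": 0,"tz": 0,"wx": 0,"wy": 0,"wz": 0},
    {"jaw": -1,"tx": -1.5,"ty": 0,"tz": 0,"wx": 0,"wy": 0,"wz": 0},
    {"jaw": -1,"tx": -1.5,"ty": 0,"tz": 0,"wx": 0,"wy": 0,"wz": 0},
    {"jaw": -1,"tx": -1.5,"ty": 0,"tz": 0,"wx": 0,"wy": 0,"wz": 0},
    {"jaw": -1,"tx": -1.5,"ty": 0,"tz": 0,"wx": 0,"wy": 0,"wz": 0},
    {"jaw": -1,"tx": -1.5,"ty": 0,"tz": 0,"wx": 0,"wy": 0,"wz": 0},
    {"jaw": -1,"tx": -1.5,"ty": 0,"tz": 0,"wx": 0,"wy": 0,"wz": 0},
    {"jaw": -1,"tx": -1.5,"ty": 0,"tz": 0,"wx": 0,"wy": 0,"wz": 0},
    {"jaw": -1,"tx": -1.5,"ty": 0,"tz": 0,"wx": 0,"wy": 0,"wz": 0},
    {"jaw": -1,"tx": -1.5,"ty": 0,"tz": 0,"wx": 0,"wy": 0,"wz": 0},
    {"jaw": -1,"tx": -1.5,"ty": 0,"tz": 0,"wx": 0,"wy": 0,"wz": 0},
    {"jaw": -1,"tx": -1,"ty": 0,"tz": 0,"wx": 0,"wy": 0,"wz": 0},
    {"jaw": -1,"tx": -0.3,"ty": 0,"tz": 0,"wx": 0,"wy": 0,"wz": 0},
    {"jaw": -1,"tx": 0,"ty": 0,"tz": 0,"wx": 0,"wy": 0,"wz": 0},
  ],
)

```text
clock: 49.65
tcp_pos: [0.5828, -0.2293, 0.1863]
orientation: [0.0, 0.735, 0.678, -0.0]
wrist_force: [-1.6, 2.3, 5.3]
finger_gap: 0.0093
```

```bash
python3 -c "
from h import *
mark=(.6164,-.1235,-.137)
h=pose(mark,(0,-.165,0))[0];print(h)
plan((h[0],h[1],.187),mark[2])
im=shot('scene','c5',(100,110,300,260),4)
im=shot('top','c5t',(150,150,350,280),4)
"
```

```text
[ 0.59386565 -0.28695398  0.        ]
t 49.65 tcp [ 0.5828 -0.2293  0.1863] jawyaw -4.62 tilt deg [-0.02 -0.06] gap 0.0093 F [-1.6  2.3  5.3]
turn wz (deg): 3.23
then shift tool cm: [-5.56  1.88 -0.07]
```

View pics/c5.png

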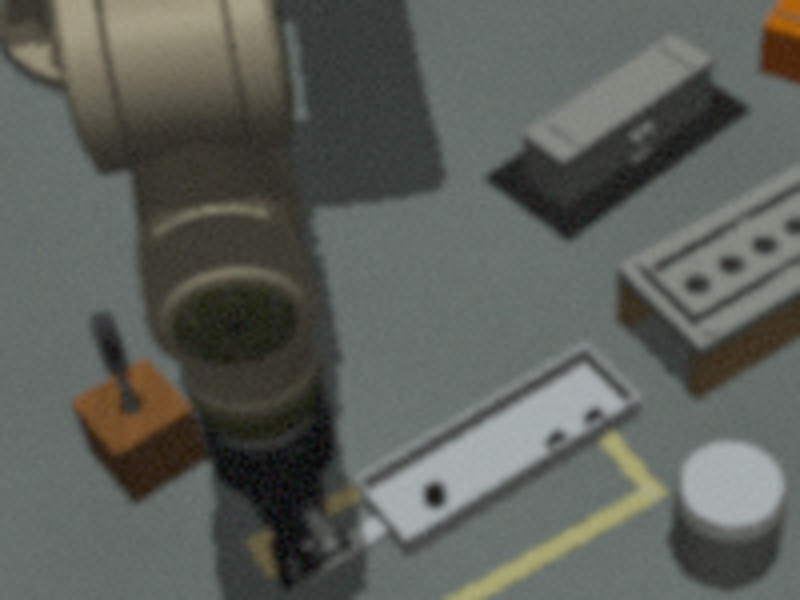

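View pics/c5t.png

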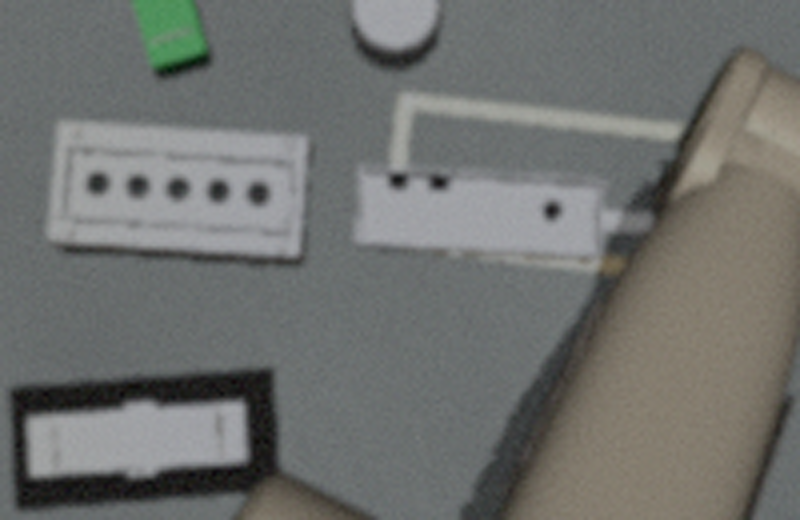

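All three plugs are in the tray (scene crop px 432,495; 555,438; 593,415) and the five entries are empty. Now into the outline.

Emit:
carry_out(
  motion=[
    {"jaw": -1,"tx": -0.4,"ty": 0.1,"tz": 0,"wx": 0,"wy": 0,"wz": 0.5},
    {"jaw": -1,"tx": -0.8,"ty": 0.3,"tz": 0,"wx": 0,"wy": 0,"wz": 0.5},
    {"jaw": -1,"tx": -1,"ty": 0.3,"tz": 0,"wx": 0,"wy": 0,"wz": 0.5},
    {"jaw": -1,"tx": -1,"ty": 0.3,"tz": 0,"wx": 0,"wy": 0,"wz": 0.5},
    {"jaw": -1,"tx": -1,"ty": 0.4,"tz": 0,"wx": 0,"wy": 0,"wz": 0.5},
    {"jaw": -1,"tx": -1,"ty": 0.3,"tz": 0,"wx": 0,"wy": 0,"wz": 0.5},
    {"jaw": -1,"tx": -0.4,"ty": 0.1,"tz": 0,"wx": 0,"wy": 0,"wz": 0.2},
    {"jaw": -1,"tx": 0,"ty": 0,"tz": 0,"wx": 0,"wy": 0,"wz": 0},
    {"jaw": -1,"tx": 0,"ty": 0,"tz": 0,"wx": 0,"wy": 0,"wz": 0},
  ],
)

```text
clock: 50.88
tcp_pos: [0.5948, -0.2863, 0.1863]
orientation: [0.0, 0.753, 0.658, -0.0]
wrist_force: [-0.3, 3.1, 5.3]
finger_gap: 0.0095
```

```bash
python3 -c "
from h import *
mark=(.6164,-.1235,-.137)
h=pose(mark,(0,-.165,0))[0]
plan((h[0],h[1],.187),mark[2])
im=shot('scene','c6',(70,140,270,290),4)
"
```

```text
t 50.88 tcp [ 0.5948 -0.2863  0.1863] jawyaw -7.78 tilt deg [-0.02 -0.04] gap 0.0095 F [-0.3  3.1  5.3]
turn wz (deg): 0.07
then shift tool cm: [-0.08 -0.09 -0.07]
```

View pics/c6.png

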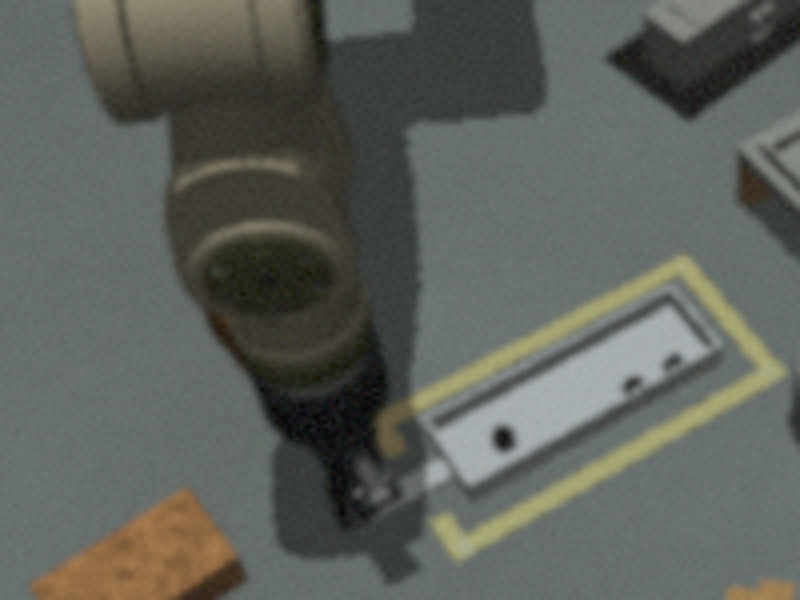

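Emit:
carry_out(
  motion=[
    {"jaw": 1,"tx": 0,"ty": 0,"tz": 0,"wx": 0,"wy": 0,"wz": 0},
    {"jaw": 1,"tx": 0,"ty": 0,"tz": 0,"wx": 0,"wy": 0,"wz": 0},
    {"jaw": 1,"tx": 0,"ty": 0,"tz": 0,"wx": 0,"wy": 0,"wz": 0},
    {"jaw": 1,"tx": 0,"ty": 0,"tz": 0,"wx": 0,"wy": 0,"wz": 0},
    {"jaw": 1,"tx": 0,"ty": 0,"tz": -1,"wx": 0,"wy": 0,"wz": 0},
    {"jaw": 1,"tx": 0,"ty": 0,"tz": -3,"wx": 0,"wy": 0,"wz": 0},
    {"jaw": 1,"tx": 0,"ty": 0,"tz": -4,"wx": 0,"wy": 0,"wz": 0},
    {"jaw": 1,"tx": 0,"ty": 0,"tz": -4,"wx": 0,"wy": 0,"wz": 0},
    {"jaw": 1,"tx": 0,"ty": 0,"tz": -4,"wx": 0,"wy": 0,"wz": 0},
    {"jaw": 1,"tx": 0,"ty": 0,"tz": -4,"wx": 0,"wy": 0,"wz": 0},
    {"jaw": 1,"tx": 0,"ty": 0,"tz": -4,"wx": 0,"wy": 0,"wz": 0},
    {"jaw": 1,"tx": -3,"ty": -3,"tz": 0,"wx": 0,"wy": 0,"wz": 0},
    {"jaw": 1,"tx": -3,"ty": -3,"tz": 0,"wx": 0,"wy": 0,"wz": 0},
    {"jaw": 1,"tx": -3,"ty": -3,"tz": 0,"wx": 0,"wy": 0,"wz": 0},
    {"jaw": 1,"tx": -3,"ty": -3,"tz": 0,"wx": 0,"wy": 0,"wz": 0},
    {"jaw": 1,"tx": -3,"ty": -3,"tz": 0,"wx": 0,"wy": 0,"wz": 0},
    {"jaw": 1,"tx": -3,"ty": -3,"tz": 0,"wx": 0,"wy": 0,"wz": 0},
    {"jaw": 1,"tx": -3,"ty": -3,"tz": 0,"wx": 0,"wy": 0,"wz": 0},
    {"jaw": 1,"tx": 0,"ty": 0,"tz": 0,"wx": 0,"wy": 0,"wz": 0},
  ],
)

```text
clock: 53.3
tcp_pos: [0.3563, -0.467, 0.427]
orientation: [0.001, 0.755, 0.656, -0.0]
wrist_force: [0.0, -0.2, -0.6]
finger_gap: 0.0858
```

```bash
python3 -c "
from h import *
plan(None)
mark=(.6164,-.1235,-.137)
D=[rect('top',mark,.064,.2,.022),rect('top',mark,.102,.234,0)]
im=shot('top','d1',(150,140,420,290),2.9); crop(im,'d1b',(235,160,405,280),4.6,D)
im=shot('scene','d2',(70,85,380,300),2.5)
"
```

```text
t 53.3 tcp [ 0.3563 -0.467   0.427 ] jawyaw -8.02 tilt deg [ 0.01 -0.07] gap 0.0858 F [ 0.  -0.2 -0.6]
```

View pics/d1.png

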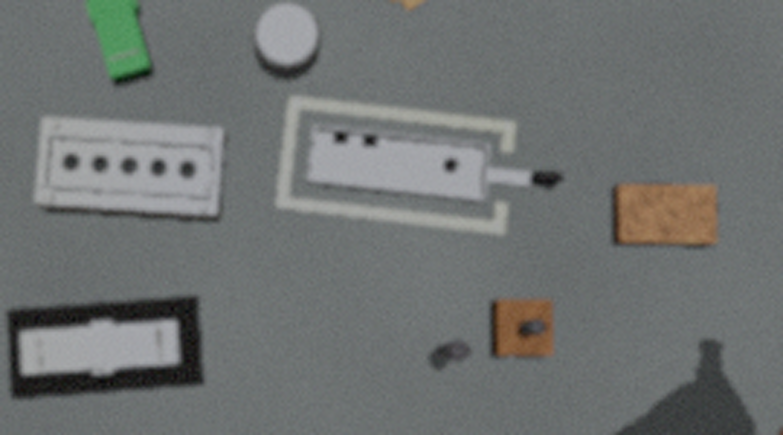

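View pics/d1b.png

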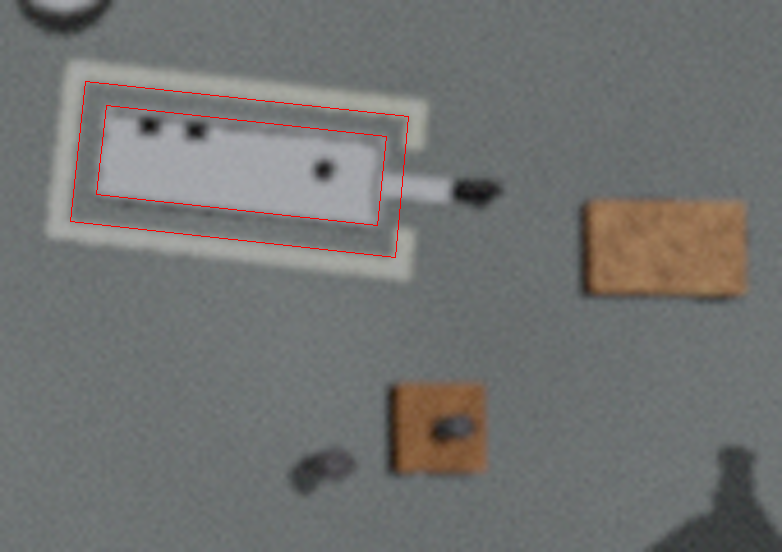

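View pics/d2.png

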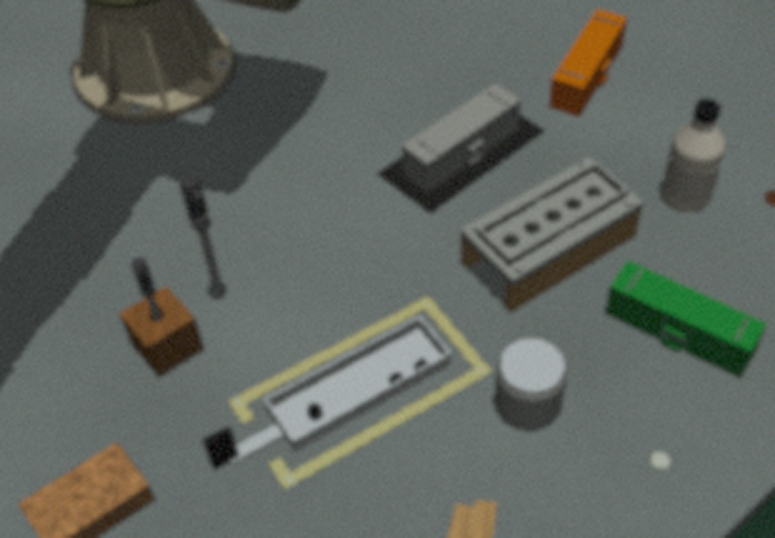

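```bash
python3 -c "
from workcell import env
print(env.hand_in())"
```

```text
the job is handed in; nothing more can be done
None
```

The terminal box is ready for wiring, and I handed the job in at about 53 s on the robot's clock. The hand-in reports no verdict.

- **Hood:** I squeezed both tabs, lifted the hood straight off and set it open side down along the mat. It lies wholly on the mat in the last pictures.
- **Plugs:** Only three of the five were there, in the entries at y = -64, +32 and +64 mm. I drove each one out with the smaller drift.
- **Tray:** I slid it under the box and back by its handle without lifting it. All three plugs lie in it, and it is close to centred in the taped outline.
- **Drift and the rest:** The drift stands upright in its block, as it did at the start. The tin, the bottle and the sanding block look undisturbed. The gripper is clear of everything.

**Checks that disagreed:**
- After the first pass, the top camera still showed the -64 mm entry black while the scene camera showed it empty. I pushed it a second time, felt no resistance, and it stayed black. Once the tray was out, that plug was seen lying in it and all five entries were empty.
- The two cameras differed by about 4 mm in y. I corrected for this using the grasp poses.
- I saw no tray knock and no slip of the grip.

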